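# Scoop big marbles from a flapped carton into the marble run's funnel cup

### The job

Swing both flaps of the carton well open, past upright, and leave them so, then use the red scoop to take the big blue marbles out of the carton and tip at least three of the four into the large orange funnel cup; any left over stays in the carton. Do not touch the marbles with the fingers, and leave the jar, the ramekin, the black ball and the small cup where they are. Finish by standing the scoop upright on its black mat again and letting go.

Things in the scene. Friction and masses are not known exactly. Their poses are not given: they have to be found in the camera images.
- carton: open cardboard carton fixed to the table, 278 long (its x) by 108 wide (its y) by 84 high; walls and floor 4 thick, so the inside is 270 by 100 and the inner floor is 4 above the origin. Origin: centre of the underside. The marbles lie in its -x half (nearer the robot); the +x half is empty.
- carton_end (a point): middle of the foot of the carton's inner -x end wall, on the inner floor (carton x = -135, z = 4). Between here and the marbles a plywood divider, 70 high and 5 thick, stands across the carton parallel to this wall; its face towards the marbles is anywhere from 6 to 51 from this wall. Its place is not measured: feel for it. It stands firm against pushes up to 25 N.
- flap_left (a joint): angle of the left (+y side) flap, rad: 0 closed flat over the carton, 1.57 upright, 2.7 folded back outward (stop). A stiff 274 x 51 x 3 cardboard panel hinged along carton y = 52.5, z = 86; friction (under 1 N at its edge) keeps it where it is left. It starts ajar, at least 33 mm between the two free edges
- flap_right (a joint): angle of the right (-y side) flap, rad: 0 closed flat over the carton, 1.57 upright, 2.7 folded back outward (stop). A stiff 274 x 51 x 3 cardboard panel hinged along carton y = -52.5, z = 86; friction (under 1 N at its edge) keeps it where it is left. It starts ajar, at least 33 mm between the two free edges
- flap_left_edge (a point): middle of the free long edge of the left flap
- flap_right_edge (a point): middle of the free long edge of the right flap
- scoop: red plastic hand scoop standing on the mat, 92 long (its x), 86 wide, open at its -x end (the lip) and at the top; floor 2 thick, side walls 3 thick and 45 high that begin 22 behind the lip, back wall 62 high. Black upright handle slab at the back, 16 thick (x), 50 wide (y), centred at x = +38, from z = 48 to 150. 160 g. Origin: centre of the underside (lip at x = -46, back at x = +46); z is up.
- mat: black rubber mat, 150 (x) by 130 (y) by 4 thick, fixed; the scoop's parking place. Origin: centre of the underside (top at z = 4)
- cup: orange plastic funnel-shaped cup fixed to the table, 100 high, round, 156 across outside at the rim, 100 across at the foot, walls 4 thick, inner floor 5 up. Origin: centre of the underside, rim at z = 100
- marble0: large blue glass marble, 36 across, about 58 g, slippery, rolls freely; one caught between the lip and a wall resists with up to about 15 N before it climbs in; lying on the carton's floor. Origin: its centre (its axes mean nothing)
- marble1: large blue glass marble, 36 across, about 58 g, slippery, rolls freely; one caught between the lip and a wall resists with up to about 15 N before it climbs in; lying on the carton's floor. Origin: its centre (its axes mean nothing)
- marble2: large blue glass marble, 36 across, about 58 g, slippery, rolls freely; one caught between the lip and a wall resists with up to about 15 N before it climbs in; lying on the carton's floor. Origin: its centre (its axes mean nothing)
- marble3: large blue glass marble, 36 across, about 58 g, slippery, rolls freely; one caught between the lip and a wall resists with up to about 15 N before it climbs in; lying on the carton's floor. Origin: its centre (its axes mean nothing)
- jar: glass jar of blue marbles with a steel lid, 76 across, 118 high, a bystander. Origin: centre of the underside
- ramekin: white ceramic ramekin of steel jacks, 84 across, 45 high, a bystander. Origin: centre of the underside
- ball: black silicone ball, 60 across, on a white round base, 64 high overall, a bystander. Origin: centre of the underside
- spare_cup: small orange plastic cup, 72 across, 80 high, a bystander. Origin: centre of the underside

How it is judged (in metres and radians):
On the way, in this order (a step that is already met when the one before it is completed fails the run):
1. both carton flaps are swung open past upright (over 1.7 rad) (value of joint each of flap_left, flap_right above 1.7 rad), for 0.2 s.
2. the scoop carries at least one marble clear above the carton (((distance between marble0 and scoop below 0.09 m and height (world z) of marble0 above 0.1 m and z of marble0 in the frame of scoop between 0.005 and 0.06 m) or (distance between marble1 and scoop below 0.09 m and height (world z) of marble1 above 0.1 m and z of marble1 in the frame of scoop between 0.005 and 0.06 m) or (distance between marble2 and scoop below 0.09 m and height (world z) of marble2 above 0.1 m and z of marble2 in the frame of scoop between 0.005 and 0.06 m) or (distance between marble3 and scoop below 0.09 m and height (world z) of marble3 above 0.1 m and z of marble3 in the frame of scoop between 0.005 and 0.06 m))), for 0.2 s.
3. at least three marbles lie in the large funnel cup ((((horizontal distance between marble0 and cup below 0.062 m and z of marble0 in the frame of cup between 0.01 and 0.09 m) and (horizontal distance between marble1 and cup below 0.062 m and z of marble1 in the frame of cup between 0.01 and 0.09 m) and (horizontal distance between marble2 and cup below 0.062 m and z of marble2 in the frame of cup between 0.01 and 0.09 m)) or ((horizontal distance between marble0 and cup below 0.062 m and z of marble0 in the frame of cup between 0.01 and 0.09 m) and (horizontal distance between marble1 and cup below 0.062 m and z of marble1 in the frame of cup between 0.01 and 0.09 m) and (horizontal distance between marble3 and cup below 0.062 m and z of marble3 in the frame of cup between 0.01 and 0.09 m)) or ((horizontal distance between marble0 and cup below 0.062 m and z of marble0 in the frame of cup between 0.01 and 0.09 m) and (horizontal distance between marble2 and cup below 0.062 m and z of marble2 in the frame of cup between 0.01 and 0.09 m) and (horizontal distance between marble3 and cup below 0.062 m and z of marble3 in the frame of cup between 0.01 and 0.09 m)) or ((horizontal distance between marble1 and cup below 0.062 m and z of marble1 in the frame of cup between 0.01 and 0.09 m) and (horizontal distance between marble2 and cup below 0.062 m and z of marble2 in the frame of cup between 0.01 and 0.09 m) and (horizontal distance between marble3 and cup below 0.062 m and z of marble3 in the frame of cup between 0.01 and 0.09 m)))), for 0.2 s.
At the end, for the whole second after the job is handed in: Both flaps stand open past 1.7 rad; at least three of the four marbles are in the funnel cup below its rim and any other is in the cup or inside the carton; the scoop stands upright (within 0.1 rad) and still on its mat, its centre within 60 mm of the mat's centre (all of step 1 and (((horizontal distance between marble0 and cup below 0.062 m and z of marble0 in the frame of cup between 0.01 and 0.09 m) and (horizontal distance between marble1 and cup below 0.062 m and z of marble1 in the frame of cup between 0.01 and 0.09 m) and (horizontal distance between marble2 and cup below 0.062 m and z of marble2 in the frame of cup between 0.01 and 0.09 m)) or ((horizontal distance between marble0 and cup below 0.062 m and z of marble0 in the frame of cup between 0.01 and 0.09 m) and (horizontal distance between marble1 and cup below 0.062 m and z of marble1 in the frame of cup between 0.01 and 0.09 m) and (horizontal distance between marble3 and cup below 0.062 m and z of marble3 in the frame of cup between 0.01 and 0.09 m)) or ((horizontal distance between marble0 and cup below 0.062 m and z of marble0 in the frame of cup between 0.01 and 0.09 m) and (horizontal distance between marble2 and cup below 0.062 m and z of marble2 in the frame of cup between 0.01 and 0.09 m) and (horizontal distance between marble3 and cup below 0.062 m and z of marble3 in the frame of cup between 0.01 and 0.09 m)) or ((horizontal distance between marble1 and cup below 0.062 m and z of marble1 in the frame of cup between 0.01 and 0.09 m) and (horizontal distance between marble2 and cup below 0.062 m and z of marble2 in the frame of cup between 0.01 and 0.09 m) and (horizontal distance between marble3 and cup below 0.062 m and z of marble3 in the frame of cup between 0.01 and 0.09 m))) and ((horizontal distance between marble0 and cup below 0.062 m and z of marble0 in the frame of cup between 0.01 and 0.09 m) or (x of marble0 in the frame of carton between -0.138 and 0.138 m and y of marble0 in the frame of carton between -0.055 and 0.055 m and z of marble0 in the frame of carton between 0.005 and 0.075 m)) and ((horizontal distance between marble1 and cup below 0.062 m and z of marble1 in the frame of cup between 0.01 and 0.09 m) or (x of marble1 in the frame of carton between -0.138 and 0.138 m and y of marble1 in the frame of carton between -0.055 and 0.055 m and z of marble1 in the frame of carton between 0.005 and 0.075 m)) and ((horizontal distance between marble2 and cup below 0.062 m and z of marble2 in the frame of cup between 0.01 and 0.09 m) or (x of marble2 in the frame of carton between -0.138 and 0.138 m and y of marble2 in the frame of carton between -0.055 and 0.055 m and z of marble2 in the frame of carton between 0.005 and 0.075 m)) and ((horizontal distance between marble3 and cup below 0.062 m and z of marble3 in the frame of cup between 0.01 and 0.09 m) or (x of marble3 in the frame of carton between -0.138 and 0.138 m and y of marble3 in the frame of carton between -0.055 and 0.055 m and z of marble3 in the frame of carton between 0.005 and 0.075 m)) and angle between scoop's own z axis and vertical below 0.1 rad and height (world z) of scoop between 0.001 and 0.012 m and horizontal distance between scoop and mat below 0.06 m and linear speed of scoop below 0.02 m/s); the robot touches nothing.
It fails at once if the fingers touch a marble (over 0.5 N) (contact force between the fingers and marble0 above 0.5 N or contact force between the fingers and marble1 above 0.5 N or contact force between the fingers and marble2 above 0.5 N or contact force between the fingers and marble3 above 0.5 N).
It fails at once if a bystander (jar, ramekin, black ball or small cup) is moved more than 30 mm or tipped (distance of any of jar, ramekin, ball, spare_cup from where it was at the start of the episode above 0.03 m or angle between any of jar, ramekin, ball, spare_cup's own z axis and vertical above 0.5 rad).
It also fails if it takes over 72 s, if anything falls off the work surface, if the arm or the gripper's body presses on something with over 40 N, if the wrist force passes 120 N, or if a joint passes its speed limit or range.

### The arm

A 6-joint arm with a two-finger parallel gripper is mounted at the origin on the work surface. World frame = base frame: x ahead of the robot, y to its left, z up, the work surface at z = 0. Lengths are in mm, angles in rad, forces in N, time in s.
With the tool pointing down it reaches from about 250 to 850 mm from the base axis. Payload 12.5 kg.
Tool frame: the origin (TCP) lies at the very end of the fingers, on their centre line; the grasp point (between the pads) lies pinch_z behind it (pinch_z is the distance from the TCP to the grasp point, in mm); z points along the fingers, y is the line along which they close (so a half turn about z gives the same grasp; the last joint's range is limited). The gripper opens to 93 mm and grips with 3 to 60 N. Pads are 15 mm wide; open, the fingers measure 128 mm over their backs; the gripper's body (75 mm by 188 mm) begins 65 mm behind the grasp point.
Start: joints at [1.169, 0.351, 1.652, -0, 1.139, -0.085], TCP at [171.308, 522.626, 194.633] pointing down, gripper open.
Joint ranges: [-2.75, 2.75], [-0.79, 2.1], [0.01, 2.65], [-1.57, 4.71], [0.07, 3.14], [-2.87, 2.87]. Speed limits (rad/s): [2.22, 2.22, 2.79, 3.14, 3.14, 3.14].

### API

Orientations are given as a 3x3 rotation matrix whose columns are the frame's x, y, z axes.
In Python, from station import sense, snapshot, hand_in, pinch_z gives the robot as it stands.
- The arm moves only by the tool arm_command, never from a script. Its argument "rows" is one flat list of numbers, 7 for each row, row after row: the turn, a rotation vector about the world's x, y, z in degrees, then the shift along the world's x, y, z in mm, then the closure, from -1 (fully open) to 1 (shut). In form: [rx, ry, rz, x, y, z, gripper, rx, ry, rz, x, y, z, gripper, ...]. A call has exactly 8 rows; each row is the pose to reach, as a shift and turn from the pose commanded when the call began; what a row does not reach only later rows make up. A row lasts 1/10 s, in which the tool goes at most 50 mm and 8.59 degrees, less where a joint would pass 70% of its speed; a pose out of reach is approached as far as the arm can. A call with a gripper value outside its range is refused whole. The fingers move at their own pace and stop on an object; "force" is the grip in N (left out, the last holds). Time passes only in rows, so rows that repeat a pose let the fingers close, or fill a call up. It gives the time, the measured TCP pose, the force, the opening and the grip force at its end, in the units of the state.
- sense(): the state, without advancing time (a new reading comes with each control period).
- snapshot(name): name is "scene" or "top" or "wrist"; returns a dict with "image" (384x512x3 uint8, red, green, blue), "camera_matrix" (3x3 intrinsics, pixels), "origin" and "rotation" of the camera in the world; the wrist camera has in their place "tool_from_camera" (4x4, takes a point from camera to tool coordinates, whose origin is the TCP and whose axes are the flange's). Camera axes: x right, y down, z forward; pixel columns grow to the right and rows downward; lengths in mm; the calibration is good to about 2 mm. The wrist camera is an equidistant fisheye: a pixel r from the principal point sees the ray r / f radians off the axis. A picture is of the moment at which its call begins: read the wrist's pose just before it. There is no depth.
- hand_in(): hands the job in; it is judged then, once.
The state is a dict: "t": time; "joint_pos": joint angles; "joint_velocities": joint speeds; "joint_efforts": joint torques, N m; "tool_pos": TCP position; "ee_rot": TCP orientation; "force": force on the tool from outside, world axes, zero at the start; "ft_torque": the same for the moment, N m; "gripper_width": opening from 0.0 (shut) to 1.0 (fully open); "finger_force": force on a finger pad.
Only numpy, scipy, OpenCV 4.12 (cv2) and the standard library are available. Lean on these libraries where they do the work, as an engineer would, in place of code of your own. Each camera call takes 0.05 s, during which the arm holds its last target. There are 200 camera calls.

## Working session

There is one attempt and no reset: what is moved stays moved. The work goes in short steps, Python scripts to look and compute and a tool call to move; the robot and the scene stay as the last step left them, time stands still between calls to the robot, and variables do not carry over. Pictures are saved under pics/ and viewed, at most 10 in all, crops included, and the job is handed in when it is done.

Besides the shell and the picture viewer there is one more tool, called after "Emit:" as name(argument=value, ...) on one line, values as JSON. arm_command: Moves the arm, as the interface text tells. Its arguments: {"type":"object","properties":{"rows":{"type":"array"},"force":{"type":"number"}},"required":["rows"]}

```bash
ls; mkdir -p pics
cat > h.py <<'E'
import numpy as np, cv2, pickle
from station import sense, snapshot, hand_in, pinch_z
def snap(n,f):
    s=snapshot(n); cv2.imwrite(f'pics/{f}.png',s['image'][:,:,::-1]); pickle.dump(s,open(f'{f}.pkl','wb')); return s
def load(f): return pickle.load(open(f'{f}.pkl','rb'))
def ray(s,u,v):
    d=np.linalg.inv(s['camera_matrix'])@np.array([u,v,1.]); return np.array(s['origin']),np.array(s['rotation'])@d
def onz(s,u,v,z):
    o,d=ray(s,u,v); return o+d*(z-o[2])/d[2]
def proj(s,p):
    c=np.array(s['rotation']).T@(np.array(p)-np.array(s['origin'])); q=s['camera_matrix']@c; return q[:2]/q[2]
E
python3 - <<'E'
from h import *
a=snap('top','top0'); b=snap('scene','scene0')
print(pinch_z, a['origin'],a['rotation'],b['origin'],b['rotation'],a['camera_matrix'])
print(sense())
im=np.hstack([cv2.imread('pics/top0.png'),cv2.imread('pics/scene0.png')])
cv2.imwrite('pics/both.png',cv2.resize(cv2.imread('pics/top0.png'),(800,600)))
cv2.imwrite('pics/sc.png',cv2.resize(cv2.imread('pics/scene0.png'),(800,600)))
E
```

```text
pics
18.8 [ 368.34154238   14.43753531 1180.94506139] [[-0.02864265 -0.99393098  0.10621112]
 [-0.9993618   0.02620514 -0.02427502]
 [ 0.02134442 -0.10683864 -0.99404724]] [1220.33749753  193.95777572  835.41970588] [[-0.29086751  0.66578191 -0.68711756]
 [ 0.95662426  0.21462126 -0.19699681]
 [ 0.01631312 -0.7146133  -0.69932948]] [[419.74388818   0.         252.55047478]
 [  0.         419.74388818 192.49047951]
 [  0.           0.           1.        ]]
{'t': 0.1, 'joint_pos': array([ 1.16942460e+00,  3.51150973e-01,  1.65237588e+00, -2.40290000e-07,
        1.13913175e+00, -8.46262013e-02]), 'joint_velocities': array([ 0.00052896, -0.0023802 , -0.00245734,  0.00067671,  0.0034507 ,
        0.00080577]), 'joint_efforts': array([ 1.50193762e-03, -4.98023701e+01, -2.85704345e+01,  7.00400141e-02,
        2.38491094e-02, -4.83047825e-05]), 'tool_pos': array([171.16291392, 522.31773931, 194.16647605]), 'ee_rot': array([[-9.50254149e-01,  3.11475326e-01, -4.16244620e-04],
       [ 3.11475591e-01,  9.50253647e-01, -9.81316744e-04],
       [ 8.98820161e-05, -1.06215035e-03, -9.99999432e-01]]), 'force': array([-0.13537029, -0.10261756, -0.44690344]), 'ft_torque': array([ 0.0532624 , -0.02656603, -0.01364465]), 'finger_force': 0.0, 'gripper_width': 1.0045401092797093}
```

View pics/both.png

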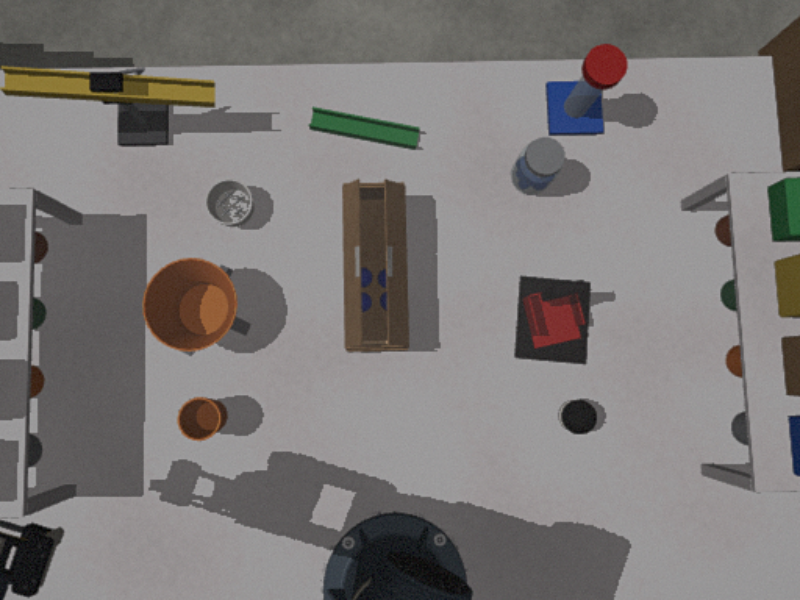

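View pics/sc.png

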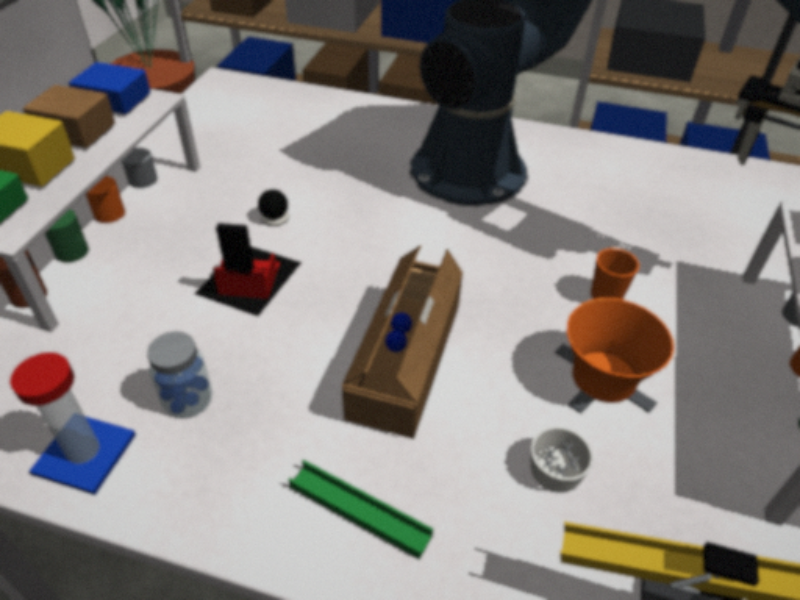

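The top view shows the carton at (344-408, 180-352) with both flaps ajar and four marbles near (375, 288). The scoop is on the mat at (553, 320) with its lip to lower left or left, and the cup is at (190, 305) (800 px scale). The scene view agrees.

Run:
```python
from h import *
s=load('top0'); im=cv2.imread('pics/top0.png')
A=cv2.resize(im[108:232,210:270],None,fx=4.8,fy=4.8,interpolation=cv2.INTER_CUBIC)
B=cv2.resize(im[170:240,322:396],None,fx=6,fy=6,interpolation=cv2.INTER_CUBIC)
C=np.zeros((600,800,3),np.uint8); C[:A.shape[0],:A.shape[1]]=A; C[:B.shape[0],330:330+B.shape[1]]=B
cv2.imwrite('pics/crop.png',C)
f=lambda u,v,z:np.round(onz(s,u/1.5625,v/1.5625,z)).astype(int)
print('marbles',[f(u,v,22) for u,v in[(365,277),(383,278),(365,301),(385,301)]])
hsv=cv2.cvtColor(im,cv2.COLOR_BGR2HSV)
red=cv2.inRange(hsv,(0,140,60),(6,255,255))|cv2.inRange(hsv,(174,140,60),(180,255,255))
org=cv2.inRange(hsv,(7,140,60),(16,255,255))
for m,n in((red,'red'),(org,'org')):
    c,_=cv2.findContours(m,cv2.RETR_EXTERNAL,cv2.CHAIN_APPROX_SIMPLE)
    for k in c:
        if cv2.contourArea(k)>150: print(n,cv2.contourArea(k),cv2.minAreaRect(k),cv2.fitEllipse(k)[:2])
g=im.max(axis=2); m=(g<45).astype(np.uint8)*255; m[:, :325]=0;m[:,385:]=0;m[:170]=0;m[235:]=0
m2=cv2.morphologyEx(m|(red),cv2.MORPH_CLOSE,np.ones((3,3))); m2[:, :325]=0;m2[:,385:]=0;m2[:170]=0;m2[235:]=0
c,_=cv2.findContours(m2,cv2.RETR_EXTERNAL,cv2.CHAIN_APPROX_SIMPLE)
k=max(c,key=cv2.contourArea); r=cv2.minAreaRect(k); print(r); 
for p in cv2.boxPoints(r): print(onz(s,*p,4))
```

```text
marbles [array([536,  38,  22]), array([534,   6,  22]), array([493,  39,  22]), array([492,   3,  22])]
red 508.5 ((353.25, 202.74996948242188), (33.731971740722656, 30.005765914916992), 78.69007110595703) ((353.6806945800781, 205.59976196289062), (27.685523986816406, 35.83519744873047))
red 546.5 ((386.0000305175781, 42.0), (25.45584487915039, 28.284271240234375), 45.0) ((386.64825439453125, 41.422935485839844), (25.12340545654297, 28.350452423095703))
org 556.5 ((128.0, 268.0), (26.0, 28.0), 90.0) ((127.63079833984375, 267.7218322753906), (25.960535049438477, 27.780147552490234))
org 2671.5 ((121.25001525878906, 194.25001525878906), (57.27565002441406, 59.39696502685547), 45.0) ((121.1308822631836, 194.51759338378906), (57.27167892456055, 59.51995849609375))
((353.6116638183594, 204.43655395507812), (44.17317199707031, 51.36912155151367), 4.085616588592529)
[ 386.85228806 -227.99188122    4.        ]
[ 531.62107696 -245.46299852    4.        ]
[ 519.35767156 -371.00348532    4.        ]
[ 374.54261256 -351.84292316    4.        ]
```

View pics/crop.png

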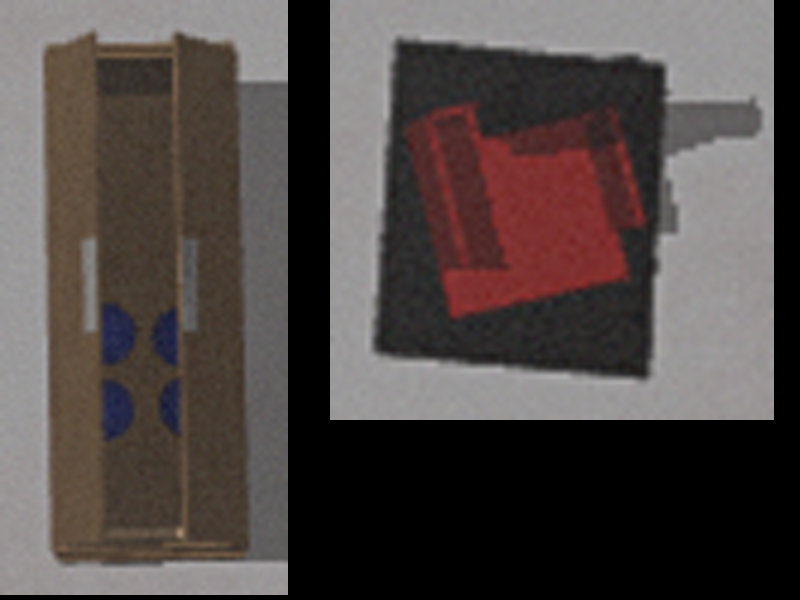

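Run:
```python
from h import *
s=load('top0'); q=load('scene0')
c=lambda u,v,z:np.round(onz(s,u/4.8+210,v/4.8+108,z),1)
P=[c(*p,85) for p in((45,47),(237,44),(57,556),(247,550))]
print('carton',P,np.mean(P,0)); 
for a,b in((2,0),(3,1)):
    d=P[a]-P[b]; print('len',np.linalg.norm(d),'yaw',np.degrees(np.arctan2(-d[1],-d[0])))
print('wid',np.linalg.norm(P[0]-P[1]),np.linalg.norm(P[2]-P[3]))
d=lambda u,v,z:np.round(onz(s,(u-330)/6+322,v/6+170,z),1)
L=[d(450,318,5),d(628,275,5)]; print('lip',L,np.linalg.norm(L[0]-L[1])); e=L[0]-L[1]; print('lipdir yaw',np.degrees(np.arctan2(e[1],e[0]))-90)
yaw=np.arctan2(e[1],e[0])-np.pi/2
print('scoop origin',np.mean(L,0)+46*np.array([np.cos(yaw),np.sin(yaw),0]))
M=[d(*p,4) for p in((397,38),(665,65),(375,353),(648,378))]; print('mat',M,np.mean(M,0))
print('cup',onz(s,121.13,194.5,100), 'spare',onz(s,127.6,267.7,80),'jar',onz(s,545/1.5625,155/1.5625,118),'ram',onz(s,231/1.5625,203/1.5625,45),'ball',onz(s,579/1.5625,416/1.5625,40))
# flap edges: top ray & scene for each end; left edge crop (97,38)->(103,545), right (173,38)->(183,540)
for n,p in(('L1',(97,38)),('R1',(176,36)),('R2',(184,540)),('L2',(103,540))):
    print(n,[c(*p,z) for z in(90,110,130)],[np.round(proj(q,onz(s,p[0]/4.8+210,p[1]/4.8+108,z))*1.5625) for z in(90,110,130)])
# handle in scene: black blob near (235,245)/1.5625
for p in((218,225),(246,225)): print('handle',[np.round(onz(q,p[0]/1.5625,p[1]/1.5625,z)) for z in(150,)])
```

```text
carton [array([688.5,  70.6,  85. ]), array([687.8, -36.4,  85. ]), array([405.6,  69.8,  85. ]), array([405.9, -33.3,  85. ])] [546.95   17.675  85.   ]
len 282.90113113948485 yaw 0.16202368833352568
len 281.91704453615426 yaw -0.6300452546490568
wid 107.00228969512756 103.10043646852326
lip [array([ 401.2, -263.1,    5. ]), array([ 419. , -348.1,    5. ])] 86.84376776718062
lipdir yaw 11.827495446845802
scoop origin [ 455.1233805  -296.17157444    5.        ]
mat [array([ 534.3, -244.9,    4. ]), array([ 518.1, -372. ,    4. ]), array([ 385.9, -227.2,    4. ]), array([ 370.6, -355. ,    4. ])] [ 452.225 -299.775    4.   ]
cup [487.55213879 326.17060067 100.        ] spare [299.92873453 314.53925717  80.        ] jar [ 721.27762576 -271.01431207  118.        ] ram [670.41443955 269.84836369  45.        ] ball [ 281.67686195 -326.2508807    40.        ]
L1 [array([691.5,  41.4,  90. ]), array([685.6,  40.9, 110. ]), array([679.7,  40.4, 130. ])] [array([392., 398.]), array([394., 385.]), array([395., 373.])]
R1 [array([691.7,  -2.4,  90. ]), array([685.8,  -2.1, 110. ]), array([679.8,  -1.8, 130. ])] [array([362., 390.]), array([363., 378.]), array([364., 365.])]
R2 [array([412.1,   0.8,  90. ]), array([411.3,   1.1, 110. ]), array([410.5,   1.3, 130. ])] [array([419., 260.]), array([420., 251.]), array([420., 241.])]
L2 [array([413.3,  44.6,  90. ]), array([412.5,  44. , 110. ]), array([411.7,  43.5, 130. ])] [array([444., 266.]), array([445., 257.]), array([446., 247.])]
handle [array([ 495., -310.,  150.])]
handle [array([ 481., -268.,  150.])]
```

Emit:
arm_command(rows=[0, 0, -8.5, 32, -37, 3, 1, 0, 0, -17, 64, -74, 6, 1, 0, 0, -25.5, 96, -111, 6, 1, 0, 0, -34, 128, -148, 6, 1, 0, 0, -42.5, 160, -185, 6, 1, 0, 0, -51, 192, -222, 6, 1, 0, 0, -59.5, 224, -259, 6, 1, 0, 0, -68, 256, -296, 6, 1], force=20)

```text
t: 0.9
tool_pos: [428.2, 224.8, 200.6]
ee_rot: [[-0.061, 0.998, -0.0], [0.998, 0.061, 0.0], [0.0, -0.0, -1.0]]
force: [0.5, 1.1, -0.1]
gripper_width: 0.36
finger_force: 0.0
```

Emit:
arm_command(rows=[0, 0, -4, 34, -41, 0, 1, 0, 0, -4, 68, -82, 0, 1, 0, 0, -4, 102, -123, 0, 1, 0, 0, -4, 136, -164, 0, 1, 0, 0, -4, 173, -204, 0, 1, 0, 0, -4, 173, -204, -30, 1, 0, 0, -4, 173, -204, -30, 1, 0, 0, -4, 173, -204, -30, 1])

```text
t: 1.7
tool_pos: [599.6, 22.9, 170.2]
ee_rot: [[0.003, 1.0, -0.002], [1.0, -0.003, 0.0], [0.0, -0.002, -1.0]]
force: [-0.3, 0.9, 0.8]
gripper_width: 0.009
finger_force: 0.0
```

Emit:
arm_command(rows=[0, 0, 0, 0, 0, -30, 1, 0, 0, 0, 0, 0, -58, 1, 0, 0, 0, 0, 15, -58, 1, 0, 0, 0, 0, 32, -58, 1, 0, 0, 0, 0, 48, -58, 1, 0, 0, 0, 0, 64, -58, 1, 0, 0, 0, 0, 80, -58, 1, 0, 0, 0, 0, 80, -58, 1])

```text
t: 2.5
tool_pos: [600.4, 104.9, 113.2]
ee_rot: [[0.0, 1.0, 0.001], [1.0, -0.0, 0.0], [0.0, 0.001, -1.0]]
force: [-0.3, 0.1, -0.2]
gripper_width: 0.008
finger_force: 0.0
```

Emit:
arm_command(rows=[0, 0, 0, 0, -40, 0, 1, 0, 0, 0, 0, -80, 0, 1, 0, 0, 0, 0, -100, 0, 1, 0, 0, 0, 0, -118, 0, 1, 0, 0, 0, 0, -136, 0, 1, 0, 0, 0, 0, -154, 0, 1, 0, 0, 0, 0, -170, 0, 1, 0, 0, 0, 0, -170, 0, 1])

```text
t: 3.3
tool_pos: [600.3, -69.1, 112.6]
ee_rot: [[0.004, 1.0, 0.0], [1.0, -0.004, -0.0], [-0.0, 0.0, -1.0]]
force: [-0.1, 0.9, 0.0]
gripper_width: 0.004
finger_force: 0.0
```

Emit:
arm_command(rows=[0, 0, 0, 0, 15, 5, 1, 0, 0, 0, 0, 20, 45, 1, 0, 0, 0, 0, 20, 90, 1, 0, 0, 0, 0, 20, 110, 1, 0, 0, 0, 0, 20, 110, 1, 0, 0, 0, 0, 20, 110, -1, 0, 0, 0, 0, 20, 110, -1, 0, 0, 0, 0, 20, 110, -1])

```text
t: 4.1
tool_pos: [599.8, -46.9, 221.3]
ee_rot: [[0.002, 1.0, -0.002], [1.0, -0.002, 0.0], [0.0, -0.002, -1.0]]
force: [0.5, -0.8, 0.5]
gripper_width: 0.213
finger_force: 0.0
```

Run:
```python
from h import *
s=snap('top','top1'); q=snap('scene','scene1')
a=cv2.resize(s['image'][90:240,170:410],None,fx=2.5,fy=2.5,interpolation=cv2.INTER_CUBIC); b=cv2.resize(q['image'][130:300,120:320],None,fx=3,fy=3,interpolation=cv2.INTER_CUBIC)
C=np.zeros((600,800,3),np.uint8); b=cv2.resize(b,(400,340)); C[:225,:360]=cv2.resize(a,(360,225)); C[:340,380:780]=b
w=snap('wrist','w1'); C[240:528,0:384]=cv2.resize(w['image'],(384,288))
cv2.imwrite('pics/v4.png',C[:,:,::-1])
```

```text
(no output)
```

View pics/v4.png

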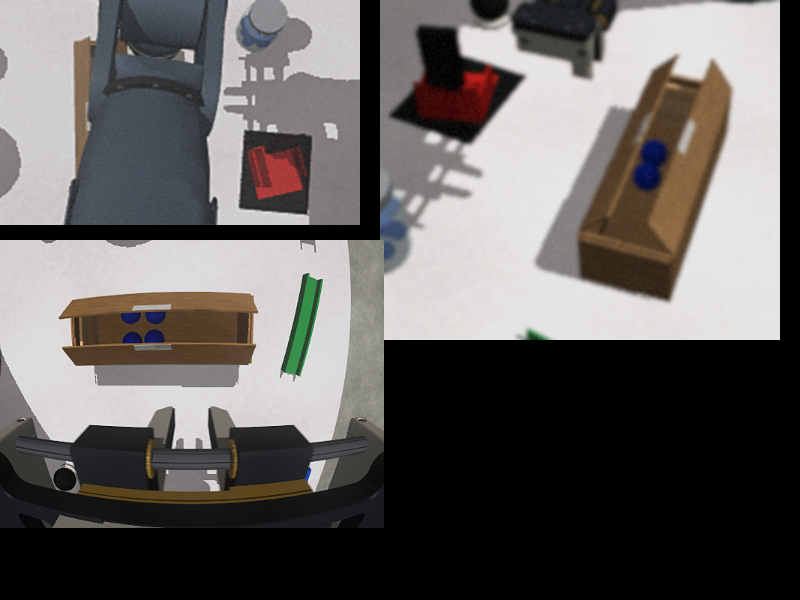

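Run:
```python
from h import *
for f in('scene0','scene1','top0','top1'):
    s=load(f); print(f,np.round(s['origin']),[np.round(proj(s,p)*1.5625) for p in((600,-47,221),(547,18,85),(0,0,0),(456,-296,0),(488,326,100))])
st=sense(); print(st['t'],st['tool_pos'])
w=load('w1'); print({k:v for k,v in w.items() if k!='image'})
```

```text
scene0 [1220.  194.  835.] [array([351., 269.]), array([406., 322.]), array([468., 170.]), array([250., 279.]), array([619., 334.])]
scene1 [1220.  194.  835.] [array([351., 269.]), array([406., 322.]), array([468., 170.]), array([250., 279.]), array([619., 334.])]
top0 [ 368.   14. 1181.] [array([418., 214.]), array([376., 265.]), array([394., 585.]), array([550., 318.]), array([189., 304.])]
top1 [ 368.   14. 1181.] [array([418., 214.]), array([376., 265.]), array([394., 585.]), array([550., 318.]), array([189., 304.])]
4.25 [600.08276483 -47.27167703 221.93774631]
{'camera_matrix': array([[297.31863964,   0.        , 254.97532789],
       [  0.        , 297.31863964, 190.88170869],
       [  0.        ,   0.        ,   1.        ]]), 'tool_from_camera': array([[-2.08485654e-04, -9.62922452e-01, -2.69778257e-01,
         7.45854297e+01],
       [ 9.99999957e-01, -1.45256817e-04, -2.54337010e-04,
         1.21943194e+00],
       [ 2.05719686e-04, -2.69778299e-01,  9.62922441e-01,
        -1.91740459e+02],
       [ 0.00000000e+00,  0.00000000e+00,  0.00000000e+00,
         1.00000000e+00]])}
```

Run:
```python
from h import *
a=cv2.imread('pics/scene0.png')[140:290,210:310]; b=cv2.imread('pics/scene1.png')[140:290,210:310]
C=np.hstack([cv2.resize(x,None,fx=3.9,fy=3.9,interpolation=cv2.INTER_CUBIC) for x in(a,b)])
cv2.imwrite('pics/v5.png',C)
st=sense(); R=np.array(st['ee_rot']); w=load('w1'); K=w['camera_matrix']; T=w['tool_from_camera']
def wray(u,v):
    x,y=(u-K[0,2])/K[0,0],(v-K[1,2])/K[0,0]; r=np.hypot(x,y); d=np.array([np.sin(r)*x/r,np.sin(r)*y/r,np.cos(r)])
    return R@T[:3,3]+st['tool_pos'],R@T[:3,:3]@d
for n,(u,v) in dict(Lout=(170,292),Lin=(170,317),Rin=(155,345),Rout=(155,364)).items():
    o,d=wray(u*4/3,(v-240)*4/3); print(n,[np.round(o+d*(z-o[2])/d[2]) for z in(86,110,130)])
```

```text
Lout [array([571.,  73.,  86.]), array([573.,  69., 110.]), array([575.,  66., 130.])]
Lin [array([570.,  35.,  86.]), array([573.,  35., 110.]), array([575.,  34., 130.])]
Rin [array([547.,  -6.,  86.]), array([551.,  -3., 110.]), array([555.,  -1., 130.])]
Rout [array([546., -34.,  86.]), array([551., -30., 110.]), array([554., -26., 130.])]
```

View pics/v5.png

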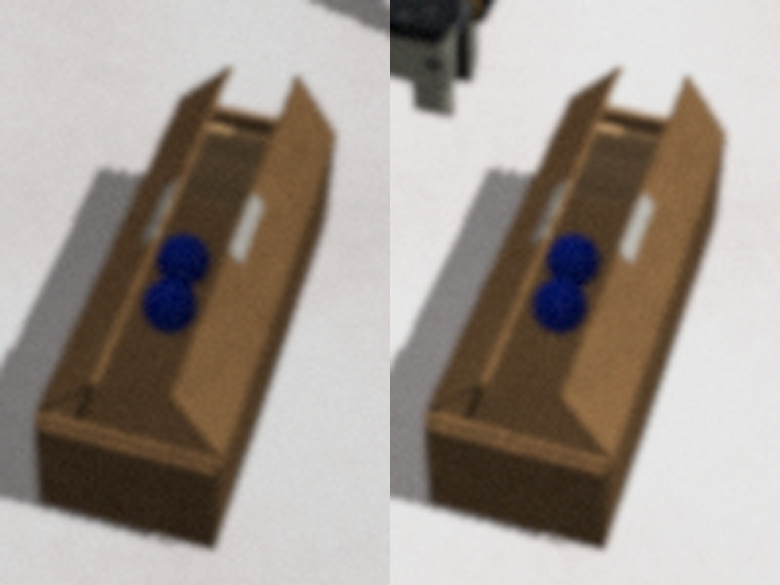

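The flaps are exactly where they were, so the sweep missed them or passed over. I'll repeat it lower and slower, with a picture partway.

Emit:
arm_command(rows=[0, 0, 0, 0, 35, 0, 1, 0, 0, 0, 0, 69, 0, 1, 0, 0, 0, 0, 69, -40, 1, 0, 0, 0, 0, 69, -80, 1, 0, 0, 0, 0, 69, -118, 1, 0, 0, 0, 0, 80, -118, 1, 0, 0, 0, 0, 91, -118, 1, 0, 0, 0, 0, 102, -118, 1])

```text
t: 5.05
tool_pos: [601.5, 55.7, 106.9]
ee_rot: [[0.003, 1.0, 0.003], [1.0, -0.003, -0.0], [-0.0, 0.003, -1.0]]
force: [-0.1, -1.4, 1.1]
gripper_width: 0.002
finger_force: 0.6
```

Run:
```python
from h import *
q=snap('scene','scene2'); s=snap('top','top2'); w=snap('wrist','w2'); st=sense(); print(st['t'],st['tool_pos'],st['force'])
b=cv2.resize(q['image'][130:300,200:320],None,fx=3.3,fy=3.3,interpolation=cv2.INTER_CUBIC)
C=np.zeros((600,800,3),np.uint8); C[:b.shape[0],:b.shape[1]]=b; C[0:300,400:800]=cv2.resize(w['image'],(400,300)); C[300:600,400:800]=cv2.resize(s['image'],(400,300))
cv2.imwrite('pics/v6.png',C[:,:,::-1])
```

```text
5.2 [601.20541773  55.70445936 106.3944825 ] [-0.27475399  0.39993314 -0.37151818]
```

View pics/v6.png

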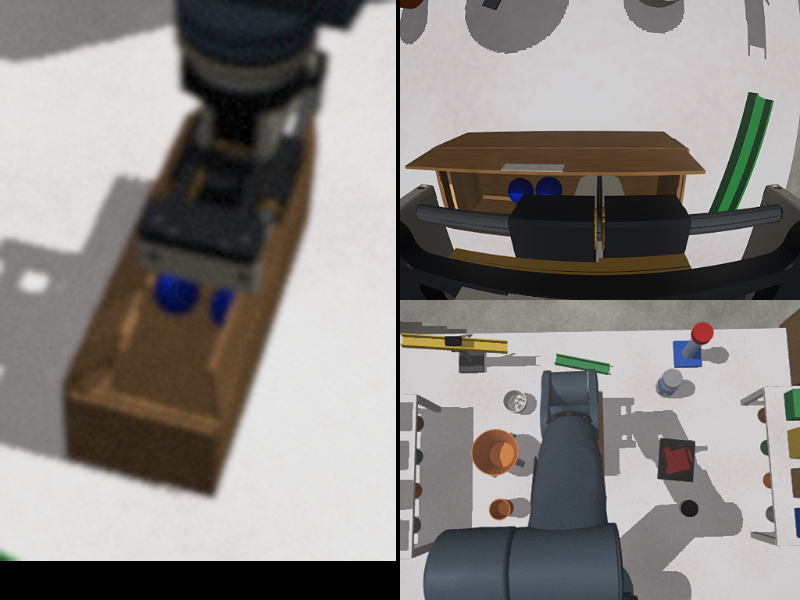

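```bash
cat >> h.py <<'E'
def wray(w,st,u,v):
    R=np.array(st['ee_rot']); K=w['camera_matrix']; T=w['tool_from_camera']
    x,y=(u-K[0,2])/K[0,0],(v-K[1,2])/K[0,0]; r=np.hypot(x,y); d=np.array([np.sin(r)*x/r,np.sin(r)*y/r,np.cos(r)])
    return R@T[:3,3]+st['tool_pos'],R@T[:3,:3]@d
E
python3 - <<'E'
from h import *
w=load('w2'); st=sense()
for n,(u,v) in dict(outerfoot=(570,132),seam=(570,150),edge=(570,170),farL=(405,165),farR=(704,172)).items():
    o,d=wray(w,st,(u-400)*1.28,v*1.28); print(n,[np.round(o+d*(z-o[2])/d[2]) for z in(4,86,110,130)])
E
```

```text
outerfoot [array([565.,  71.,   4.]), array([575.,  88.,  86.]), array([578.,  92., 110.]), array([581.,  96., 130.])]
seam [array([564.,  47.,   4.]), array([575.,  70.,  86.]), array([578.,  77., 110.]), array([580.,  83., 130.])]
edge [array([563.,  19.,   4.]), array([574.,  50.,  86.]), array([577.,  59., 110.]), array([580.,  66., 130.])]
farL [array([256.,  19.,   4.]), array([352.,  50.,  86.]), array([381.,  59., 110.]), array([404.,  67., 130.])]
farR [array([756.,  13.,   4.]), array([713.,  46.,  86.]), array([700.,  55., 110.]), array([690.,  63., 130.])]
```

Emit:
arm_command(rows=[0, 0, 0, 0, 7, 0, 1, 0, 0, 0, 0, 14, 0, 1, 0, 0, 0, 0, 21, 0, 1, 0, 0, 0, 0, 28, 0, 1, 0, 0, 0, 0, 35, 0, 1, 0, 0, 0, 0, 41, 0, 1, 0, 0, 0, 0, 47, 0, 1, 0, 0, 0, 0, 47, 0, 1])

```text
t: 6.0
tool_pos: [600.3, 102.5, 104.6]
ee_rot: [[0.002, 1.0, -0.0], [1.0, -0.002, 0.0], [0.0, -0.0, -1.0]]
force: [-0.2, -0.8, -0.1]
gripper_width: 0.006
finger_force: 0.0
```

Run:
```python
from h import *
st=sense(); print(st['t'],st['tool_pos'],st['force'])
q=snap('scene','scene3'); w=snap('wrist','w3'); 
b=cv2.resize(q['image'][130:300,200:320],None,fx=3.3,fy=3.3,interpolation=cv2.INTER_CUBIC)
C=np.zeros((600,800,3),np.uint8); C[:b.shape[0],:b.shape[1]]=b; C[0:300,400:800]=cv2.resize(w['image'],(400,300))
cv2.imwrite('pics/v7.png',C[:,:,::-1])
```

```text
6.0 [600.27336703 102.4540027  104.61925361] [-0.17777488 -0.78721693 -0.10957875]
```

View pics/v7.png

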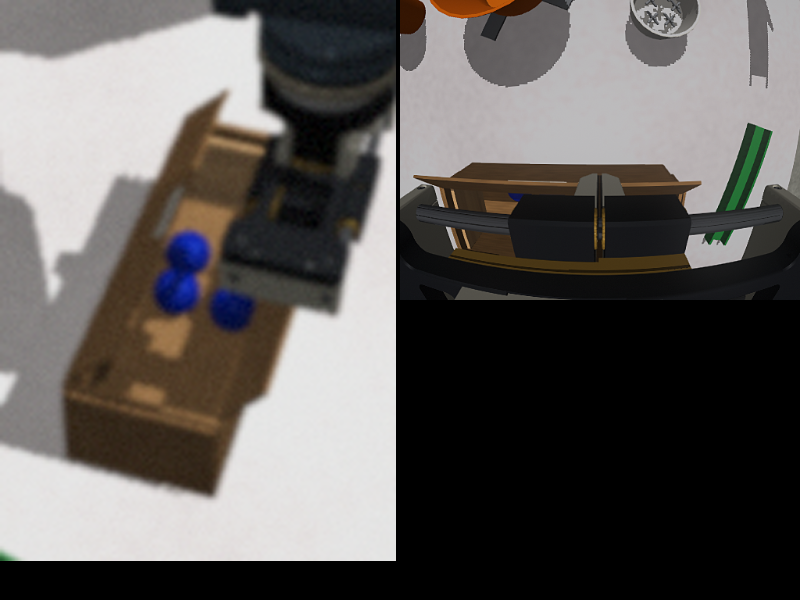

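The left flap has now swung outward: in the scene view its corner sticks out at (240, 405). Next is the right flap, also low and slow.

Emit:
arm_command(rows=[0, 0, 0, 0, -20, 0, 1, 0, 0, 0, 0, -45, 0, 1, 0, 0, 0, 0, -70, 0, 1, 0, 0, 0, 0, -88, 0, 1, 0, 0, 0, 0, -98, 0, 1, 0, 0, 0, 0, -108, 0, 1, 0, 0, 0, 0, -118, 0, 1, 0, 0, 0, 0, -126, 0, 1])

```text
t: 6.9
tool_pos: [600.4, -24.8, 104.7]
ee_rot: [[0.002, 1.0, 0.0], [1.0, -0.002, -0.0], [-0.0, 0.0, -1.0]]
force: [0.5, 0.2, -0.5]
gripper_width: 0.001
finger_force: 0.0
```

Emit:
arm_command(rows=[0, 0, 0, 0, -7, 0, 1, 0, 0, 0, 0, -14, 0, 1, 0, 0, 0, 0, -21, 0, 1, 0, 0, 0, 0, -28, 0, 1, 0, 0, 0, 0, -34, 0, 1, 0, 0, 0, 0, -39, 0, 1, 0, 0, 0, 0, -43, 0, 1, 0, 0, 0, 0, -43, 0, 1])

```text
t: 7.7
tool_pos: [600.3, -67.8, 104.6]
ee_rot: [[0.003, 1.0, 0.0], [1.0, -0.003, -0.0], [-0.0, 0.0, -1.0]]
force: [-1.1, 0.1, -1.5]
gripper_width: 0.009
finger_force: 0.0
```

Emit:
arm_command(rows=[0, 0, 0, 0, 10, 0, 1, 0, 0, 0, 0, 30, 0, 1, 0, 0, 0, 0, 50, 10, 1, 0, 0, 0, 0, 50, 50, 1, 0, 0, 0, 0, 50, 95, 1, 0, 0, 0, 0, 20, 130, -1, 0, 0, 0, -20, -20, 140, -1, 0, 0, 0, -40, -60, 140, -1])

```text
t: 8.5
tool_pos: [560.7, -127.5, 246.8]
ee_rot: [[0.001, 1.0, 0.004], [1.0, -0.001, -0.001], [-0.001, 0.004, -1.0]]
force: [0.0, -0.7, -0.9]
gripper_width: 0.211
finger_force: 0.0
```

Run:
```python
from h import *
st=sense(); print(st['t'],st['tool_pos'],st['force'])
q=snap('scene','scene4'); w=snap('wrist','w4'); 
b=cv2.resize(q['image'][130:300,200:320],None,fx=3.3,fy=3.3,interpolation=cv2.INTER_CUBIC)
C=np.zeros((600,800,3),np.uint8); C[:b.shape[0],:b.shape[1]]=b; C[0:300,400:800]=cv2.resize(w['image'],(400,300))
cv2.imwrite('pics/v8.png',C[:,:,::-1])
```

```text
8.5 [ 560.71430543 -127.51994573  246.7522761 ] [ 0.0011578  -0.65930034 -0.89972665]
```

View pics/v8.png

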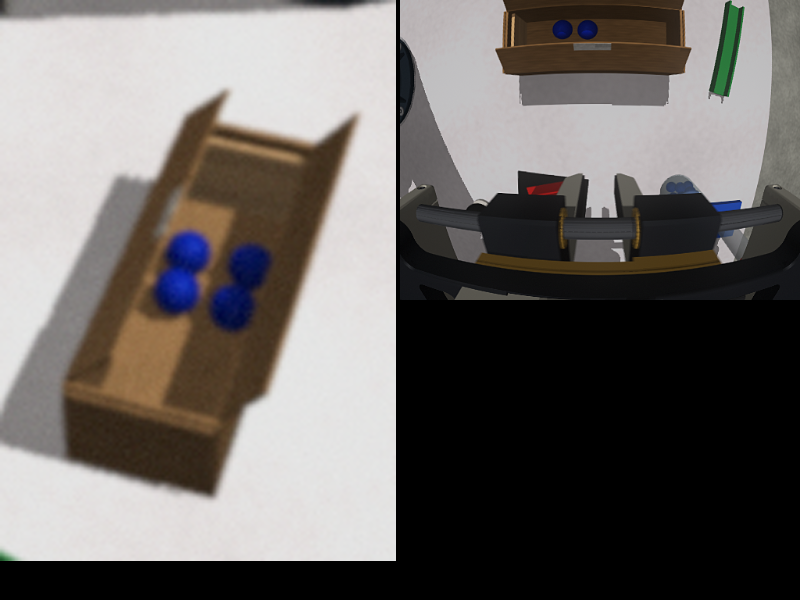

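Run:
```python
from h import *
q=load('scene4')
def fit(name,x,hy,sgn,px):
    best=min(np.arange(0,2.75,.01),key=lambda a:np.linalg.norm(proj(q,(x,hy-sgn*51*np.cos(a),86+51*np.sin(a)))-px))
    print(name,best,np.linalg.norm(proj(q,(x,hy-sgn*51*np.cos(best),86+51*np.sin(best)))-px))
c=lambda u,v:np.array([200+u/3.3,130+v/3.3])
fit('L near robot',410,70,1,c(358,115)); fit('L far',684,70,1,c(238,406))
fit('R near robot',410,-35,-1,c(228,92)); fit('R far',684,-35,-1,c(105,360))
for f in('scene0','scene1'):
    q=load(f); d=lambda u,v:np.array([210+u/3.9,140+v/3.9])
    fit('L',410,70,1,d(297,78)); fit('R',410,-35,-1,d(230,70))
    fit('Lf',684,70,1,d(175,395)); 
w=load('w4'); st=sense()
for n,(u,v) in dict(edge=(595,47),other=(595,73)).items():
    o,d=wray(w,st,(u-400)*1.28,v*1.28); print(n,[np.round(o+d*(z-o[2])/d[2]) for z in(86,110,130)])
```

```text
L near robot 2.3000000000000003 0.7023383335969293
L far 2.02 8.589788876526688
R near robot 0.72 0.7236620281098879
R far 0.8200000000000001 2.3066395191613434
L 1.04 2.4580326849976086
R 0.72 0.8587717284321821
Lf 1.09 0.8999561657587848
L 1.04 2.4580326849976086
R 0.72 0.8587717284321821
Lf 1.09 0.8999561657587848
edge [array([555.,   3.,  86.]), array([555.,  -1., 110.]), array([555.,  -4., 130.])]
other [array([554., -36.,  86.]), array([555., -38., 110.]), array([555., -39., 130.])]
```

Emit:
arm_command(rows=[0, 0, 0, 0, 40, 0, 1, 0, 0, 0, 0, 80, 0, 1, 0, 0, 0, 0, 120, 0, 1, 0, 0, 0, 0, 147, -10, 1, 0, 0, 0, 0, 147, -50, 1, 0, 0, 0, 0, 147, -95, 1, 0, 0, 0, 0, 147, -145, 1, 0, 0, 0, 0, 142, -145, 1])

```text
t: 9.4
tool_pos: [556.5, 16.2, 94.3]
ee_rot: [[0.001, 1.0, -0.01], [1.0, -0.001, 0.001], [0.001, -0.01, -1.0]]
force: [0.1, 0.1, 0.6]
gripper_width: 0.006
finger_force: 0.0
```

```bash
python3 -c "
from h import *
snap('scene','a0');snap('wrist','b0')"
```

Emit:
arm_command(rows=[0, 0, 0, 0, -5, 0, 1, 0, 0, 0, 0, -10, 0, 1, 0, 0, 0, 0, -15, 0, 1, 0, 0, 0, 0, -20, 0, 1, 0, 0, 0, 0, -25, 0, 1, 0, 0, 0, 0, -30, 0, 1, 0, 0, 0, 0, -35, 0, 1, 0, 0, 0, 0, -40, 0, 1])

```text
t: 10.3
tool_pos: [560.2, -25.9, 99.5]
ee_rot: [[0.003, 1.0, -0.0], [1.0, -0.003, -0.0], [-0.0, -0.0, -1.0]]
force: [-0.1, -0.0, -0.9]
gripper_width: 0.006
finger_force: 0.0
```

```bash
python3 -c "
from h import *
snap('scene','a1');snap('wrist','b1')"
```

Emit:
arm_command(rows=[0, 0, 0, 0, -5, 0, 1, 0, 0, 0, 0, -10, 0, 1, 0, 0, 0, 0, -15, 0, 1, 0, 0, 0, 0, -20, 0, 1, 0, 0, 0, 0, -25, 0, 1, 0, 0, 0, 0, -30, 0, 1, 0, 0, 0, 0, -35, 0, 1, 0, 0, 0, 0, -40, 0, 1])

```text
t: 11.2
tool_pos: [560.3, -65.8, 99.6]
ee_rot: [[0.003, 1.0, -0.0], [1.0, -0.003, -0.0], [-0.0, -0.0, -1.0]]
force: [-0.4, -0.6, -0.1]
gripper_width: 0.005
finger_force: 0.0
```

Run:
```python
from h import *
snap('scene','a2');snap('wrist','b2')
C=np.zeros((600,800,3),np.uint8)
for i in range(3):
    b=cv2.resize(load(f'a{i}')['image'][140:290,210:310],(200,300),interpolation=cv2.INTER_CUBIC); C[:300,i*200:i*200+200]=b
    C[320:520,i*266:i*266+266]=cv2.resize(load(f'b{i}')['image'],(266,200))
C[:300,600:]=cv2.resize(load('scene4')['image'][140:290,210:310],(200,300))
cv2.imwrite('pics/v9.png',C[:,:,::-1])
```

```text
(no output)
```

View pics/v9.png

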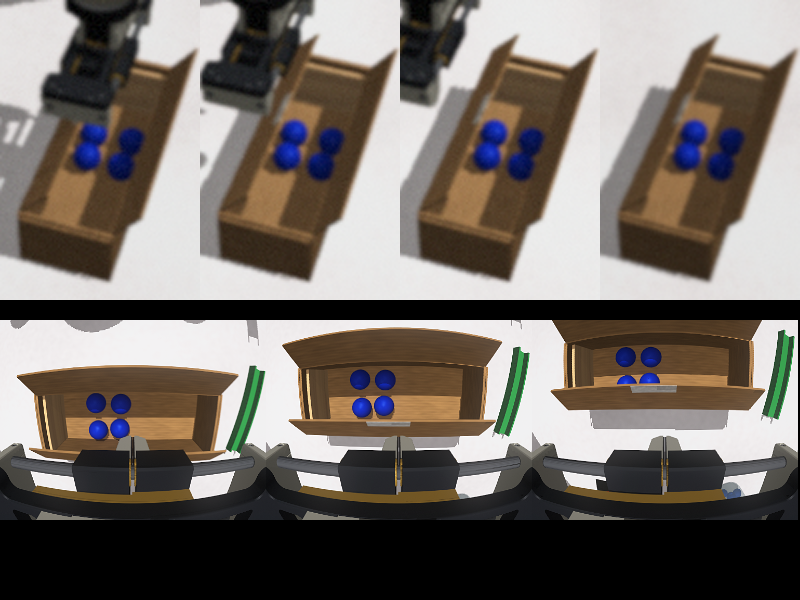

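The close-ups show the finger passing over the right flap: its effective tip is about 20 mm above the nominal TCP when shut. I'll go about 15 mm lower.

Emit:
arm_command(rows=[0, 0, 0, 10, 0, 40, 1, 0, 0, 0, 20, 30, 60, 1, 0, 0, 0, 40, 70, 60, 1, 0, 0, 0, 40, 88, 30, 1, 0, 0, 0, 40, 88, -12, 1, 0, 0, 0, 40, 88, -12, 1, 0, 0, 0, 40, 78, -12, 1, 0, 0, 0, 40, 68, -12, 1])

```text
t: 12.1
tool_pos: [601.6, 1.8, 89.9]
ee_rot: [[0.003, 1.0, 0.003], [1.0, -0.003, 0.0], [0.0, 0.003, -1.0]]
force: [0.2, 2.6, 2.4]
gripper_width: 0.006
finger_force: 1.3
```

Emit:
arm_command(rows=[0, 0, 0, 0, -7, 0, 1, 0, 0, 0, 0, -14, 0, 1, 0, 0, 0, 0, -21, 0, 1, 0, 0, 0, 0, -28, 0, 1, 0, 0, 0, 0, -35, 0, 1, 0, 0, 0, 0, -42, 0, 1, 0, 0, 0, 0, -48, 0, 1, 0, 0, 0, 0, -54, 0, 1])

```text
t: 12.9
tool_pos: [600.2, -51.9, 87.6]
ee_rot: [[0.003, 1.0, -0.0], [1.0, -0.003, -0.0], [-0.0, -0.0, -1.0]]
force: [0.4, 1.3, 0.4]
gripper_width: 0.003
finger_force: 0.4
```

Run:
```python
from h import *
print(sense()['force'],sense()['finger_force'])
q=snap('scene','a3'); o=load('a2')
d=cv2.absdiff(q['image'],o['image']).max(axis=2)
for y in range(148,176,3): print(y,''.join('#' if d[y,x]>35 else '.' for x in range(240,300,2)))
```

```text
[0.39230808 1.32033276 0.40414369] 0.41911800057278015
148 #.####........................
151 .#####........................
154 .#####........................
157 .#####........#...............
160 ######.....####...............
163 ########.#####................
166 ########.#####................
169 ########......................
172 #######..##...................
175 ######........................
```

Emit:
arm_command(rows=[0, 0, 0, 0, -4, 0, 1, 0, 0, 0, 0, -8, 0, 1, 0, 0, 0, 0, -12, 0, 1, 0, 0, 0, 0, -16, 0, 1, 0, 0, 0, 0, -18, 0, 1, 0, 0, 0, 0, -18, 0, 1, 0, 0, 0, 0, 10, 0, 1, 0, 0, 0, 0, 40, 0, 1])

```text
t: 13.75
tool_pos: [600.3, -11.2, 87.6]
ee_rot: [[0.004, 1.0, 0.0], [1.0, -0.004, -0.0], [-0.0, 0.0, -1.0]]
force: [0.8, 0.3, -0.1]
gripper_width: 0.008
finger_force: 0.0
```

Emit:
arm_command(rows=[0, 0, 0, 0, 0, 40, 1, 0, 0, 0, 0, 0, 90, 1, 0, 0, 0, 0, 0, 140, 1, 0, 0, 0, -20, -40, 150, -1, 0, 0, 0, -40, -80, 150, -1, 0, 0, 0, -60, -120, 150, -1, 0, 0, 0, -80, -160, 150, -1, 0, 0, 0, -100, -200, 150, -1])

```text
t: 14.55
tool_pos: [499.3, -212.7, 237.8]
ee_rot: [[0.002, 1.0, 0.0], [1.0, -0.002, -0.0], [-0.0, 0.0, -1.0]]
force: [0.8, -0.5, 0.3]
gripper_width: 0.389
finger_force: 0.0
```

Run:
```python
from h import *
q=snap('scene','a4'); st=sense(); print(st['tool_pos'],st['force'],st['gripper_width'])
w=snap('wrist','w5')
im=q['image'].astype(int); b=((im[:,:,0]-im[:,:,2])>18)
# brown profile map of carton region
for y in range(146,280,4): print(y,''.join('#' if b[y,x] else '.' for x in range(205,325,2)))
for n,x,hy,sg in(('L',410,70,1),('R',410,-35,-1),('Rfar',684,-35,-1),('Lfar',684,70,1)):
    print(n,[(a,np.round(proj(q,(x,hy-sg*51*np.cos(a),86+51*np.sin(a))))) for a in(.72,1.6,1.9,2.2,2.4,2.6)])
```

```text
[ 497.02836282 -217.43903637  237.74775028] [-1.13684775 -3.98157199  0.2686176 ] 0.42988828799224643
146 ............................................................
150 ............................................................
154 ............................................................
158 ................#####.......................................
162 ................########....................................
166 ..............#################....................#........
170 .............###########################........####........
174 ............#######################################.........
178 ...........#######################################..........
182 ..........########################################..........
186 .........########################################...........
190 ........########################################............
194 .......#########################################............
198 ......#########################################.............
202 .....##################......#################..............
206 ....###############
[... 1205 characters left out ...]
......
L [(0.72, array([281., 160.])), (1.6, array([297., 158.])), (1.9, array([302., 160.])), (2.2, array([307., 163.])), (2.4, array([310., 166.])), (2.6, array([312., 169.]))]
R [(0.72, array([270., 157.])), (1.6, array([255., 149.])), (1.9, array([249., 149.])), (2.2, array([244., 150.])), (2.4, array([241., 151.])), (2.6, array([239., 153.]))]
Rfar [(0.72, array([235., 239.])), (1.6, array([217., 229.])), (1.9, array([210., 228.])), (2.2, array([204., 229.])), (2.4, array([201., 230.])), (2.6, array([199., 232.]))]
Lfar [(0.72, array([248., 242.])), (1.6, array([267., 242.])), (1.9, array([274., 244.])), (2.2, array([280., 248.])), (2.4, array([283., 251.])), (2.6, array([286., 254.]))]
```

Both flaps are open, left about 2.3 rad and right about 2.6 rad. Now I'll grasp the scoop handle near (490, -288).

Emit:
arm_command(rows=[0, 0, 6, -5, -38, 0, -1, 0, 0, 12, -10, -76, 0, -1, 0, 0, 12, -10, -76, 0, -1, 0, 0, 12, -10, -76, -20, -1, 0, 0, 12, -10, -76, -50, -1, 0, 0, 12, -10, -76, -50, -1, 0, 0, 12, -10, -76, -50, -1, 0, 0, 12, -10, -76, -50, -1])

```text
t: 15.45
tool_pos: [491.1, -287.3, 189.2]
ee_rot: [[-0.205, 0.979, 0.002], [0.979, 0.205, -0.001], [-0.001, 0.001, -1.0]]
force: [0.0, -0.7, 0.4]
gripper_width: 0.997
finger_force: 0.0
```

Run:
```python
from h import *
st=sense(); w=snap('wrist','w6'); print(st['tool_pos'],st['gripper_width'])
im=w['image'].astype(int)
red=((im[:,:,0]-im[:,:,1])>60)&((im[:,:,0]-im[:,:,2])>50); blk=im.max(2)<50
print(red.sum())
for y in range(90,384,6): print(y,''.join('R' if red[y,x] else '#' if blk[y,x] else '.' for x in range(100,420,4)))
print(np.round(st['ee_rot'],3))
```

```text
[ 491.12125072 -287.32539118  189.20424432] 0.9970039001736888
4164
90 ................................................................................
96 ................................................................................
102 ................................................................................
108 ......................##........................................................
114 .....................#######....................................................
120 .....................############...............................................
126 ....................##################..........................................
132 ....................######################......................................
138 ...................####RRRR.RRRRRRRRRRR...#####.................................
144 ...................####RRRR.RRRRRRRRRRRRRR#######...............................
150 ...................####RRRRRRRRRRRRRRRRRRR#######...............................
156 ###...............#####RRRRRRRRRRRRRRRRRRR######................................
162 ####......
[... 2503 characters left out ...]
.......................##.......
342 #########...#.#............................................####........#########
348 ###################.......#####....#####.......##..........#####################
354 ################################################################################
360 ################################################################################
366 ################################################################################
372 ..##############################################################################
378 .........#......################################################################
[[-0.205  0.979  0.002]
 [ 0.979  0.205 -0.001]
 [-0.001  0.001 -1.   ]]
```

```bash
cat >> h.py <<'E'
def wproj(w,st,p):
    T=w['tool_from_camera']; R=np.array(st['ee_rot']); c=T[:3,:3].T@(R.T@(np.array(p)-st['tool_pos'])-T[:3,3]); K=w['camera_matrix']
    r=np.hypot(c[0],c[1]); t=np.arctan2(r,c[2]); return np.array([K[0,2]+K[0,0]*t*c[0]/r,K[1,2]+K[0,0]*t*c[1]/r])
E
python3 - <<'E'
from h import *
st=sense(); w=load('w6'); y=np.radians(12); R=np.array([[np.cos(y),-np.sin(y),0],[np.sin(y),np.cos(y),0],[0,0,1]]); o=np.array([455,-296,4.])
for n,p in dict(lipL=(-46,43,2),lipR=(-46,-43,2),wallL=(-24,43,45),wallR=(-24,-43,45),bL=(46,43,62),bR=(46,-43,62),hFL=(30,25,150),hFR=(30,-25,150),hBL=(46,25,150),hBR=(46,-25,150)).items(): print(n,np.round(wproj(w,st,o+R@np.array(p))))
for m in((534,-245,4),(518,-372,4),(386,-227,4),(371,-355,4)): print('mat',np.round(wproj(w,st,m)))
im=w['image']
for yy in range(150,240,8): print(yy,[int(im[yy,x].mean()) for x in range(228,320,4)])
E
```

```text
lipL [189. 136.]
lipR [192. 200.]
wallL [200. 139.]
wallR [203. 211.]
bL [262. 140.]
bR [262. 216.]
hFL [244. 174.]
hFR [245. 233.]
hBL [265. 174.]
hBR [264. 233.]
mat [294. 142.]
mat [261. 231.]
mat [183. 106.]
mat [158. 198.]
150 [41, 42, 42, 42, 43, 44, 44, 45, 68, 76, 32, 33, 34, 35, 37, 37, 29, 188, 186, 185, 187, 186, 186]
158 [40, 39, 38, 40, 41, 56, 47, 41, 43, 76, 30, 32, 33, 35, 35, 35, 195, 187, 187, 189, 187, 187, 186]
166 [65, 64, 65, 65, 65, 69, 21, 21, 23, 24, 28, 31, 34, 34, 35, 180, 185, 188, 188, 187, 187, 189, 188]
174 [65, 64, 65, 65, 36, 38, 21, 22, 21, 24, 28, 30, 32, 33, 20, 187, 186, 187, 188, 188, 189, 189, 189]
182 [65, 65, 64, 65, 39, 31, 25, 25, 27, 29, 26, 30, 32, 27, 189, 187, 188, 188, 188, 188, 188, 187, 185]
190 [65, 66, 65, 65, 40, 32, 26, 27, 28, 28, 28, 33, 32, 198, 188, 188, 188, 188, 189, 189, 187, 187, 188]
198 [69, 69, 69, 62, 43, 36, 27, 29, 28, 29, 28, 33, 154, 187, 188, 187, 189, 189, 188, 188, 188, 186, 186]
206 [43, 44, 44, 29, 29, 28, 30, 29, 29, 31, 31, 20, 188, 188, 187, 188, 188, 188, 188, 188, 189, 189, 186]
214 [24, 24, 24, 26, 25, 26, 32, 31, 32, 33, 25, 189, 188, 188, 188, 188, 189, 188, 188, 188, 189, 189, 188]
222 [164, 81, 21, 28, 29, 30, 32, 33, 33, 35, 167, 188, 188, 188, 188, 189, 189, 190, 189, 189, 188, 188, 188]
230 [187, 193, 104, 104, 105, 78, 33, 35, 36, 36, 181, 187, 188, 188, 188, 188, 188, 188, 188, 187, 189, 187, 188]
238 [186, 193, 106, 106, 106, 96, 187, 189, 188, 188, 187, 187, 189, 188, 188, 187, 188, 189, 189, 189, 189, 188, 188]
```

Emit:
arm_command(rows=[0, 0, 0, -1, -1, -30, -1, 0, 0, 0, -1, -1, -60, -1, 0, 0, 0, -1, -1, -85, -1, 0, 0, 0, -1, -1, -85, -1, 0, 0, 0, -1, -1, -85, 1, 0, 0, 0, -1, -1, -85, 1, 0, 0, 0, -1, -1, -85, 1, 0, 0, 0, -1, -1, -85, 1], force=55)

```text
t: 16.3
tool_pos: [489.7, -288.6, 103.6]
ee_rot: [[-0.205, 0.979, 0.001], [0.979, 0.205, -0.001], [-0.001, 0.001, -1.0]]
force: [0.9, -0.8, 0.4]
gripper_width: 0.703
finger_force: 0.0
```

Emit:
arm_command(rows=[0, 0, 0, 0, 0, 0, 1, 0, 0, 0, 0, 0, 0, 1, 0, 0, 0, 0, 0, 0, 1, 0, 0, 0, 0, 0, 0, 1, 0, 0, 0, 0, 0, 0, 1, 0, 0, 0, 0, 0, 10, 1, 0, 0, 0, 0, 0, 30, 1, 0, 0, 0, 0, 0, 30, 1])

```text
t: 17.1
tool_pos: [490.4, -289.1, 135.2]
ee_rot: [[-0.205, 0.979, 0.003], [0.979, 0.205, -0.002], [-0.003, 0.003, -1.0]]
force: [-0.3, -0.0, -0.7]
gripper_width: 0.167
finger_force: 54.9
```

Run:
```python
from h import *
st=sense(); w=snap('wrist','w7'); print(st['t'],st['tool_pos'],st['force'],st['ft_torque'],st['gripper_width']*93)
im=w['image'].astype(int)
red=((im[:,:,0]-im[:,:,1])>60)&((im[:,:,0]-im[:,:,2])>50)
for y in range(96,236,6): print(y,''.join('R' if red[y,x] else '.' for x in range(120,320,3)))
print(np.round(st['ee_rot'],3))
```

```text
17.1 [ 490.41896037 -289.12487633  135.15754397] [-0.31188483 -0.00204146 -0.71965082] [-0.09905683  0.02740967 -0.01999787] 15.543763273744439
96 ...................................................................
102 ...................................................................
108 ...................................................................
114 ...................................................................
120 ...................................................................
126 ...................................................................
132 ...................................................................
138 ...................................................................
144 ...................RRRRRRRRRRRRRRRRRRRRRRRRRRRRRR..................
150 ...................RRRRRRRRRRRRRRRRRRRRRRRRRRRRRR..................
156 ...................RRRRRRRRRRRRRRRRRRRRRRRRRRRRRR..................
162 ...................RRRRRRRRRRRRRRRRRRRRRRRRRRRRRR..................
168 ...................RRRRRRRRRRRRRRRRRRRRRRRRRRRRRR..................
174 ...................RRRRRRRRRRRRRRRRRRRRRRRR........................
180 ...................RRRRRRRRRRRRRRRRRRRRRRR.........................
186 ....................RRRRRRRRRRRRRRRRRRRRRR.........................
192 ....................RRRRRRRRRRRRRRRRRRRRRR.........................
198 ....................RRRRRRRRRRRRRRRRRRRRR..........................
204 ....................RRRRRRRRRRRRRRRRRRRRR..........................
210 ....................RRRRRRRRRRRRRRRRRRRR...........................
216 ....................RRRRRRRRRRRRRRRRRRRR...........................
222 .....................RRRRRRRRRRRRRRRRR.............................
228 ..........................RRRRRRR..................................
234 .........................RRRRRRR...................................
[[-0.205  0.979  0.003]
 [ 0.979  0.205 -0.002]
 [-0.003  0.003 -1.   ]]
```

Run:
```python
from h import *
st=dict(tool_pos=np.zeros(3),ee_rot=np.eye(3)); w=load('w7')
im=w['image'].astype(int); red=((im[:,:,0]-im[:,:,1])>60)&((im[:,:,0]-im[:,:,2])>50)
for x in(185,192,200,210): r=np.where(red[100:240,x])[0]+100; print(x,r.min(),r.max())
for n,p in dict(lipL=(43,-84,98),lipR=(-43,-84,98),wL=(43,-62,55),wR=(-43,-62,55),wLb=(43,0,55)).items(): print(n,wproj(w,st,p))
```

```text
185 144 222
192 143 239
200 143 239
210 143 239
lipL [170.15253606 143.05669817]
lipR [175.82960568 223.30568747]
wL [180.86762442 148.15135423]
wR [187.20962037 240.7869155 ]
wLb [253.68044537 147.23378744]
```

Emit:
arm_command(rows=[0, 0, 0, 0, 0, 45, 1, 0, 0, 0, 0, 0, 90, 1, 0, 0, -3, 10, 20, 120, 1, 0, 0, -6, 32, 58, 120, 1, 0, 0, -9, 54, 98, 120, 1, 0, 0, -12, 76, 138, 120, 1, 0, 0, -12, 98, 178, 120, 1, 0, 0, -12, 120, 218, 120, 1])

```text
t: 17.95
tool_pos: [609.7, -68.6, 251.7]
ee_rot: [[0.003, 1.0, -0.001], [1.0, -0.003, 0.0], [0.0, -0.001, -1.0]]
force: [0.1, -0.2, -0.6]
gripper_width: 0.163
finger_force: 54.9
```

Emit:
arm_command(rows=[0, 0, 0, 22, 40, 0, 1, 0, 0, 0, 40, 75, 0, 1, 0, 0, 0, 47, 88, 0, 1, 0, 0, 0, 47, 88, 0, 1, 0, 0, 0, 47, 88, 0, 1, 0, 0, 0, 47, 88, -10, 1, 0, 0, 0, 47, 88, -20, 1, 0, 0, 0, 47, 88, -20, 1])

```text
t: 18.75
tool_pos: [655.2, 16.8, 230.5]
ee_rot: [[0.004, 1.0, -0.003], [1.0, -0.004, 0.0], [0.0, -0.003, -1.0]]
force: [-0.7, -1.3, -1.5]
gripper_width: 0.165
finger_force: 54.9
```

Run:
```python
from h import *
st=sense(); w=snap('wrist','w8'); print(st['t'],st['tool_pos'],st['force'],np.round(st['ee_rot'],3))
im=w['image'].astype(int); red=((im[:,:,0]-im[:,:,1])>60)&((im[:,:,0]-im[:,:,2])>50)
blue=((im[:,:,2]-im[:,:,0])>40); brown=((im[:,:,0]-im[:,:,2])>15)&~red
for y in range(60,330,6): print(y,''.join('R' if red[y,x] else 'B' if blue[y,x] else 'o' if brown[y,x] else '.' for x in range(0,400,5)))
for n,p in dict(cnx_m_y=(408,-36,84),cnx_p_y=(408,72,84),mid_my=(547,-36,84),mid_py=(547,72,84)).items(): print(n,np.round(wproj(w,st,p)))
n,c,s_,ce=cv2.connectedComponentsWithStats(blue.astype(np.uint8)); 
for i in range(1,n):
    if s_[i,4]>60:
        o,d=wray(w,st,*ce[i]); print(s_[i],np.round(o+d*(22-o[2])/d[2]))
```

```text
18.75 [655.22891013  16.75233194 230.49235662] [-0.68901664 -1.28337326 -1.45513773] [[ 0.004  1.    -0.003]
 [ 1.    -0.004  0.   ]
 [ 0.    -0.003 -1.   ]]
60 ................................................................................
66 ................................................................................
72 ................................................................................
78 ................................................................................
84 ................................................................................
90 ................................................................................
96 ................................................................................
102 ...............................ooooooooooooooooooooooooooo......................
108 ..................oooooooooooooooooooooooooooooooooooooooo......................
114 ..........oooooooooooooooooooooooooooooooooooooooooooooooo......................
120 ...........oooooooooooooooooooooooooooooooooooooooooooooo.......................
126 ..........
[... 2409 characters left out ...]
.....o.............o.....................
300 ............................................o.............o.....................
306 ............................................o.............o.....................
312 ............................................oo...........oo.....................
318 ............................................o.............o.....................
324 ...................oooo.................................................ooooooo.
cnx_m_y [ 77. 214.]
cnx_p_y [ 66. 136.]
mid_my [168. 216.]
mid_py [162. 129.]
[129 135  24  24 454] [493.  45.  22.]
[158 135  24  24 356] [534.  43.  22.]
[158 166  19  25 382] [532.  -2.  22.]
[133 169  23  24 439] [494.  -5.  22.]
```

Emit:
arm_command(rows=[0, 0, 0, 1, 1, -30, 1, 0, 0, 0, 1, 1, -60, 1, 0, 0, 0, 1, 1, -90, 1, 0, 0, 0, 1, 1, -110, 1, 0, 0, 0, 1, 1, -117, 1, 0, 0, 0, 1, 1, -120, 1, 0, 0, 0, 1, 1, -122, 1, 0, 0, 0, 1, 1, -122, 1])

```text
t: 19.6
tool_pos: [658.0, 18.5, 112.2]
ee_rot: [[0.003, 1.0, 0.002], [1.0, -0.003, -0.0], [-0.0, 0.002, -1.0]]
force: [-0.8, -0.7, 4.5]
gripper_width: 0.163
finger_force: 54.9
```

Emit:
arm_command(rows=[0, 0, 0, 0, 0, -1, 1, 0, 0, 0, 0, 0, -2, 1, 0, 0, 0, 0, 0, -3, 1, 0, 0, 0, 0, 0, -4, 1, 0, 0, 0, 0, 0, -5, 1, 0, 0, 0, 0, 0, -6, 1, 0, 0, 0, 0, 0, -6, 1, 0, 0, 0, 0, 0, -6, 1])

```text
t: 20.4
tool_pos: [660.3, 18.3, 111.3]
ee_rot: [[0.003, 1.0, 0.009], [1.0, -0.002, -0.001], [-0.001, 0.009, -1.0]]
force: [-6.9, -1.1, 37.2]
gripper_width: 0.169
finger_force: 55.4
```

Emit:
arm_command(rows=[0, 0, 0, -2, 0, 4, 1, 0, 0, 0, -5, 0, 6, 1, 0, 0, 0, -14, 0, 7, 1, 0, 0, 0, -23, 0, 7, 1, 0, 0, 0, -32, 0, 7, 1, 0, 0, 0, -41, 0, 7, 1, 0, 0, 0, -50, 0, 7, 1, 0, 0, 0, -59, 0, 7, 1])

```text
t: 21.2
tool_pos: [597.2, 18.6, 111.4]
ee_rot: [[0.003, 1.0, -0.001], [1.0, -0.003, 0.0], [0.0, -0.001, -1.0]]
force: [0.6, -0.1, -1.4]
gripper_width: 0.17
finger_force: 55.0
```

```bash
cat > look.py <<'E'
from h import *
import sys
st=sense(); w=snap('wrist',sys.argv[1]); print(st['t'],np.round(st['tool_pos'],1),np.round(st['force'],1),np.round(st['ee_rot'][:,2],3))
im=w['image'].astype(int); red=((im[:,:,0]-im[:,:,1])>60)&((im[:,:,0]-im[:,:,2])>50)
blue=((im[:,:,2]-im[:,:,0])>40)
n,c,s_,ce=cv2.connectedComponentsWithStats(blue.astype(np.uint8)); 
for i in range(1,n):
    if s_[i,4]>40 and 100<ce[i][1]<260:
        o,d=wray(w,st,*ce[i]); print(s_[i],np.round(o+d*(24-o[2])/d[2]))
r=np.where(red[180])[0]; print('lip col',r.min() if len(r) else None)
if len(sys.argv)>2:
    for y in range(100,250,6): print(y,''.join('R' if red[y,x] else 'B' if blue[y,x] else '%d'%(im[y,x].mean()//26) for x in range(0,300,4)))
E
python3 look.py w9 1
```

```text
21.2 [597.2  18.6 111.4] [ 0.6 -0.1 -1.4] [-0.001  0.    -1.   ]
[ 110  146   69   37 1852] [488.  44.  24.]
[ 118  188   64   40 1747] [489.  -2.  24.]
lip col 175
100 999999999999999999999999999999987645555555555433222222222222222222222222222
106 999999999999999999754445443122222222222222222222222222222222222222222222223
112 999999999444543122222222222222222222222222222222222222222222222222222222222
118 998442222222222222222222222222222222222222222222222222222222222222222222222
124 999822222222222222222222222222222222222222222222222222222222222222222222222
130 999994222222222222222222222222222222222222222222222222222222222222222222222
136 999999912222222222222222222222222222222222222222222222222222222222222222222
142 999999999122222222222222222222222222222222222222233333333333333333322233332
148 99999999998222222222222222222BBBBBB2222BBBB2RRR1111111RRRRRRRRRRRR123222222
154 9999999999951142222222222222BBBBBBBB2BBBBBBB1RRRRRRRRRRRRRRRRRRRRRR22222222
160 9999999999951165222222222222BBBBBBBBBBBBBBBBBRRRRRRRRRRRRRRRRRRRRRR22222222
166 9999999999943147222222222222BBBBBBBBBBBBBBBBBRRRRRR
[... 364 characters left out ...]
27222222222555445BBBB55BBBBBBBRRRRRRRRRRRRRRRR00000045445555
202 9999999999997511822222222255554BBBBBBBBBBBBBBBRRRRRRRRRRRRRRR00000014455555
208 999999999999941182222222225544BBBBBBBBBBBBBBBBRRRRRRRRRRRRRRR01111105555555
214 999999999999942155222222224555BBBBBBBBBBBBBBBRRRRRRRRRRRRRRRR11111105444555
220 9999999999999541172222222224455BBBBBB224BBBB3RRRRRRRRRRRRRRRR11111104445555
226 999999999999995118222222223332222BB11112321223455RRRRRRR5544011111105555555
232 999999999999994217422222322222222222222222233332RRRRRR545555011111104554453
238 999999479429995411722222222222222222222222222222RRRRRR444445011111101544445
244 999945543332999511722222222222222223222222222333222225444544011111100444444
```

Run:
```python
from h import *
st=sense(); w=load('w9'); im=w['image']
for r in(172,202,226): print(r,[int(v) for v in im[r,36:90].mean(axis=1)])
for u,v in((44,202),(52,202),(60,202),(64,202),(68,202)):
    o,d=wray(w,st,u,v); print(u,[np.round((o+d*(z-o[2])/d[2])[0]) for z in(4,74,84)])
```

```text
172 [242, 242, 242, 242, 241, 243, 248, 211, 135, 120, 122, 138, 125, 74, 35, 41, 43, 44, 43, 40, 26, 130, 199, 210, 208, 181, 108, 58, 66, 67, 67, 67, 65, 64, 66, 65, 65, 64, 67, 70, 72, 71, 71, 69, 67, 65, 65, 65, 66, 66, 65, 64, 64, 64]
202 [242, 242, 242, 242, 242, 242, 242, 242, 242, 242, 244, 241, 204, 129, 135, 130, 144, 119, 57, 38, 43, 47, 46, 44, 38, 61, 167, 206, 209, 203, 141, 67, 64, 67, 68, 69, 67, 65, 64, 66, 66, 64, 67, 70, 71, 71, 70, 70, 70, 69, 68, 68, 69, 69]
226 [242, 242, 242, 242, 242, 242, 242, 242, 242, 242, 242, 242, 242, 242, 243, 246, 242, 163, 117, 113, 132, 131, 98, 44, 42, 46, 47, 44, 43, 34, 120, 192, 209, 208, 173, 97, 60, 68, 69, 69, 69, 67, 65, 66, 66, 66, 67, 69, 71, 71, 72, 71, 71, 69]
44 [np.float64(326.0), np.float64(390.0), np.float64(399.0)]
52 [np.float64(341.0), np.float64(401.0), np.float64(410.0)]
60 [np.float64(355.0), np.float64(412.0), np.float64(420.0)]
64 [np.float64(361.0), np.float64(417.0), np.float64(425.0)]
68 [np.float64(368.0), np.float64(422.0), np.float64(429.0)]
```

Emit:
arm_command(rows=[0, 0, 0, -7, 0, -2, 1, 0, 0, 0, -14, 0, -2, 1, 0, 0, 0, -21, 0, -2, 1, 0, 0, 0, -28, 0, -2, 1, 0, 0, 0, -34, 0, -2, 1, 0, 0, 0, -40, 0, -2, 1, 0, 0, 0, -46, 0, -2, 1, 0, 0, 0, -52, 0, -2, 1])

```text
t: 22.05
tool_pos: [549.9, 18.4, 112.2]
ee_rot: [[0.003, 1.0, 0.01], [1.0, -0.003, -0.0], [-0.0, 0.01, -1.0]]
force: [18.8, -0.3, 29.7]
gripper_width: 0.168
finger_force: 55.0
```

```bash
python3 look.py w10 1
```

```text
22.05 [549.9  18.4 112.2] [18.8 -0.3 29.7] [ 0.01 -0.   -1.  ]
[ 126  144   68   89 3600] [457.  23.  24.]
lip col 182
100 999999999999999999999999999998654455555544322222222222222222233333322232332
106 999999999999999996444554311222222222222222222222222222222222222333333333333
112 999999999999951222222222222222222222222222222222222222222222222222222222222
118 999999999999999222222222222222222222222222222222222222222222222222222222222
124 999999999999999912222222222222222222222222222222222222222222222222222222222
130 999999999999999999222222222222222222222222222222222222222222222222222222222
136 999999999999999999912222222222222222222222222222222222222222222222222222222
142 999999999999999999998222222222222222222222223322222222222222222222333333344
148 99999999999999999999943114222222BBBBBBBB22BBBB11111111RRRRRRRRRRRR122222222
154 99999999999999999999935117222222BBBBBBBBBBBBBBBB1RRRRRRRRRRRRRRRRRR22222222
160 99999999999999999999945117222222BBBBBBBBBBBBBBBBBRRRRRRRRRRRRRRRRRR22222222
166 999999999999999999999551172222222BBBBBB1BBBBBBBBBRRRRRRRRRRRRRRRRRR22222222
172 99999999999999999
[... 318 characters left out ...]
999999955117222222225555BBBBBBBBBRRRRRRRRRRRRR00000044444444
202 99999999999999999999995511822222222BBBBBBBBBBBBBRRRRRRRRRRRRR00000015555555
208 9999999999999999999999751287222222BBBBBBBBBBBBBRRRRRRRRRRRRRR01111105555554
214 999999999999999999999993424822222BBBBBBBBBBBB1RRRRRRRRRRRRRRR11111105444455
220 9999999999999999999999955217222222BBBBBBB1242RRRRRRRRRRRRRRRR11111105555555
226 9999999999999999999999945127222222BBBBBBB12333344RRRRRRR5554011111105545544
232 999999999999999999999998411862222233BBB222222222RRRRRR555555011111104545542
238 999999479429999999999999352382223333322222222222RRRRRR444445011111101444545
244 999945543332999999999999551172233333322222222222222225444444001111100445444
```

Emit:
arm_command(rows=[0, 0, 0, -5, 0, 0, 1, 0, 0, 0, -10, 0, 0, 1, 0, 0, 0, -15, 0, 0, 1, 0, 0, 0, -20, 0, 0, 1, 0, 0, 0, -25, 0, 0, 1, 0, 0, 0, -30, 0, 0, 1, 0, 0, 0, -35, 0, 0, 1, 0, 0, 0, -40, 0, 0, 1])

```text
t: 22.9
tool_pos: [513.7, 18.2, 114.0]
ee_rot: [[0.003, 1.0, 0.019], [1.0, -0.003, -0.001], [-0.001, 0.019, -1.0]]
force: [21.7, -0.1, 23.9]
gripper_width: 0.168
finger_force: 55.4
```

```bash
python3 look.py w11 1
```

```text
22.9 [513.7  18.2 114. ] [21.7 -0.1 23.9] [ 0.019 -0.001 -1.   ]
[ 158  142   74   92 3775] [457.  16.  24.]
lip col 177
100 999999999999999999999999999985444555554333222222222222222222333333333333333
106 999999999999999999999999322222222222222222222222222222222222222222332222222
112 999999999999999999999999942222222222222222222222222222222222222222222222222
118 999999999999999999999999997222222222222222222222222222222222222222222222222
124 999999999999999999999999999922222222222222222222222222222222222222222222222
130 999999999999999999999999999992222222222222222222222222222222222222222222222
136 999999999999999999999999999999222222222222222222222222222222222222222222222
142 99999999999999999999999999999942222223333222BBB1222222222222222222222222222
148 9999999999999999999999999999995511432222BBBBBBBRRRRRRRRRRRRRRRRRRR122222222
154 9999999999999999999999999999995512872222BBBBBBBBBRRRRRRRRRRRRRRRRRR22222222
160 9999999999999999999999999999995522882222BBBBBBBBB1BBBBBRRRRRRRRRRRR22222222
166 99999999999999999999999999999945326822222BBBBBBBBBBBBBBBRRRRRRRRRRR22222222
172 999999999999999
[... 320 characters left out ...]
999999999999999955128522222555RRRRRRBBBBBBRRRR00000025555555
202 9999999999999999999999999999999552288222225BBBBBRRBBBBBBBBRRR00000005555555
208 999999999999999999999999999999973526822222BBBBBBB2BBBBBBBB2RR00111104444555
214 99999999999999999999999999999999252272222BBBBBBBBBBBBBBBBB2RR11111105555555
220 999999999999999999999999999999995521722222BBBBBBBB1BBBBBBBRRR11111105555555
226 999999999999999999999999999999995512722222BBBBBBBRRR1BBB5544011111105454522
232 99999999999999999999999999999999452286222233BBB12RRRRR544445011111104544452
238 599999479429999999999999999999998252782223333332RRRRRR444445011111101444455
244 559945543332999999999999999999999452172233332222222225444444011111100444445
```

Emit:
arm_command(rows=[0, 0, 0, -4, 0, 0, 1, 0, 0, 0, -8, 0, 0, 1, 0, 0, 0, -12, 0, 0, 1, 0, 0, 0, -15, 0, 0, 1, 0, 0, 0, -18, 0, 0, 1, 0, 0, 0, -20, 0, 0, 1, 0, 0, 0, -20, 0, 0, 1, 0, 0, 0, -20, 0, 0, 1])

```text
t: 23.75
tool_pos: [503.1, 17.7, 119.4]
ee_rot: [[0.004, 0.999, 0.041], [1.0, -0.004, -0.002], [-0.002, 0.041, -0.999]]
force: [36.3, -0.1, 44.5]
gripper_width: 0.17
finger_force: 57.3
```

```bash
python3 look.py w12 1
```

```text
23.75 [503.1  17.7 119.4] [36.3 -0.1 44.5] [ 0.041 -0.002 -0.999]
[ 167  141   73   91 3712] [456.  15.  24.]
lip col 185
100 999999999999999999999999999994445555443222222222222222222222222222333333333
106 999999999999999999999999999992222222222222222222222222222222222222222333222
112 999999999999999999999999999999222222222222222222222222222222222222222222222
118 999999999999999999999999999999922222222222222222222222222222222222222222222
124 999999999999999999999999999999992222222222222222222222222222222222222222222
130 999999999999999999999999999999999222222222222222222222222222222222222222222
136 999999999999999999999999999999999922222222222222222222222222222222222222222
142 9999999999999999999999999999999995622222222BBBBBBB2111111111111122222222223
148 999999999999999999999999999999999553244222BBBBBBBRRRRRRRRRRRRRRRRRRR1222222
154 999999999999999999999999999999999564288222BBBBBBBBBRRRRRRRRRRRRRRRRRR222222
160 9999999999999999999999999999999994362682222BBBBBBBBBBBBBBRRRRRRRRRRRR222222
166 99999999999999999999999999999999962525722222BBBBBBBBBBBBBBRRRRRRRRRRR222222
172 99999999999999
[... 321 characters left out ...]
99999999999999999995632862222555RRRRRRBBBBBBRRR0000004444555
202 99999999999999999999999999999999996362882222BBBBBBBRBBBBBBBBR10000004555555
208 99999999999999999999999999999999998252582222BBBBBBBBBBBBBBBBR01111105555555
214 9999999999999999999999999999999999945217222BBBBBBBBBBBBBBBBBR11111105555454
220 99999999999999999999999999999999999552172222BBBBBBBB1BBBBBB1R11111105555555
226 999999999999999999999999999999999995512732223BBBBBBRRRRB5545011111104455523
232 99999999999999999999999999999999999543286222333223RRRR544445011111103444552
238 59999947942999999999999999999999999915277222232222221R445555011111100544445
244 559944543332999999999999999999999999452472222232222225444444011111100544444
```

Run:
```python
from h import *
st=sense(); w=load('w12')
for n,(u,v) in dict(mL=(186,154),mR=(186,214),inL=(214,175),inR=(214,212)).items():
    o,d=wray(w,st,u,v); print(n,[np.round(o+d*(z-o[2])/d[2],1) for z in(22,30,40)])
for n,(u,v) in dict(lip=(189,184),lip2=(188,178)).items():
    o,d=wray(w,st,u,v); print(n,[np.round(o+d*(z-o[2])/d[2],1) for z in(6,12,18)])
R=np.array(st['ee_rot'])
for n,p in dict(lip_nom=(0,-84,106),lipL=(43,-84,106),wallL=(43,-62,63),wallR=(-43,-62,63),wallLin=(40,-62,63)).items(): print(n,np.round(st['tool_pos']+R@np.array(p),1),np.round(wproj(w,st,st['tool_pos']+R@np.array(p))))
for y in(-32,68): print(np.round(wproj(w,st,(440,y,4))),np.round(wproj(w,st,(440,y,84))))
im=w['image']; 
for c in(150,165,175): print(c,[int(v) for v in im[90:170,c].mean(axis=1)][::2],[int(v) for v in im[215:262,c].mean(axis=1)])
```

```text
mL [array([440.1,  50. ,  22. ]), array([441.7,  51.2,  30. ]), array([443.6,  52.6,  40. ])]
mR [array([436.1, -12.9,  22. ]), array([437.8, -10. ,  30. ]), array([439.9,  -6.3,  40. ])]
inL [array([467.4,  28.1,  22. ]), array([468.2,  29.9,  30. ]), array([469.2,  32.1,  40. ])]
inR [array([465.8, -11. ,  22. ]), array([466.6,  -8.1,  30. ]), array([467.7,  -4.5,  40. ])]
lip [array([438.4,  15.2,   6. ]), array([439.6,  16.8,  12. ]), array([440.7,  18.3,  18. ])]
lip2 [array([437.7,  21.8,   6. ]), array([438.9,  23.2,  12. ]), array([440.1,  24.6,  18. ])]
lip_nom [423.4  17.8  10. ] [174. 183.]
lipL [423.6  60.8   9.9] [172. 142.]
wallL [443.8  60.8  53.8] [183. 147.]
wallR [443.5 -25.2  53.9] [189. 237.]
wallLin [443.8  57.8  53.8] [183. 151.]
[194. 224.] [180. 259.]
[188. 134.] [170. 143.]
150 [241, 240, 241, 220, 132, 101, 71, 71, 69, 72, 68, 73, 69, 68, 70, 72, 68, 67, 68, 69, 70, 67, 66, 70, 67, 66, 72, 125, 123, 121, 184, 206, 204, 205, 205, 206, 207, 206, 207, 210] [58, 58, 58, 57, 58, 59, 58, 57, 57, 58, 57, 57, 56, 56, 57, 55, 55, 54, 54, 52, 52, 50, 48, 48, 47, 52, 54, 61, 70, 81, 92, 106, 120, 44, 36, 40, 38, 40, 40, 39, 39, 38, 37, 38, 38, 38, 37]
165 [238, 237, 245, 120, 134, 62, 71, 67, 70, 68, 69, 69, 68, 69, 69, 70, 66, 67, 66, 69, 66, 67, 64, 64, 64, 76, 69, 72, 71, 73, 71, 71, 71, 71, 70, 70, 70, 70, 70, 71] [74, 74, 73, 72, 71, 72, 72, 70, 71, 71, 70, 69, 69, 71, 72, 70, 70, 70, 70, 69, 69, 70, 68, 69, 69, 70, 69, 69, 69, 64, 75, 73, 82, 75, 28, 33, 34, 34, 33, 34, 34, 33, 33, 33, 32, 33, 33]
175 [240, 240, 240, 125, 143, 66, 71, 69, 73, 68, 68, 69, 68, 67, 65, 68, 63, 64, 65, 67, 64, 65, 63, 63, 62, 82, 46, 51, 52, 54, 56, 57, 58, 59, 60, 59, 57, 54, 53, 59] [85, 86, 82, 82, 81, 78, 76, 71, 65, 65, 65, 69, 75, 77, 81, 84, 86, 80, 77, 76, 78, 81, 80, 78, 73, 76, 77, 79, 79, 77, 75, 76, 78, 82, 36, 29, 31, 32, 32, 31, 31, 30, 30, 30, 31, 30, 30]
```

Emit:
arm_command(rows=[0, 1, 0, 6, 0, 2, 1, 0, 3, 0, 12, 0, 2, 1, 0, 6, 0, 14, 0, 1, 1, 0, 6, 0, 12, 0, 0, 1, 0, 6, 0, 8, 0, -1, 1, 0, 6, 0, 4, 0, -1, 1, 0, 6, 0, 0, 0, -1, 1, 0, 6, 0, -3, 0, -1, 1], force=60)

```text
t: 24.6
tool_pos: [501.5, 17.6, 118.6]
ee_rot: [[0.004, 0.998, -0.06], [1.0, -0.004, -0.002], [-0.002, -0.06, -0.998]]
force: [42.6, -0.9, 54.6]
gripper_width: 0.182
finger_force: 65.6
```

```bash
python3 look.py w13 1
```

```text
24.6 [501.5  17.6 118.6] [42.6 -0.9 54.6] [-0.06  -0.002 -0.998]
[ 180  140   68   88 3453] [455.  17.  24.]
lip col 197
100 999999999999999999999999999999444555554322222222222222222222222222233333333
106 999999999999999999999999999999822222222222222222222222222222222222222232322
112 999999999999999999999999999999992222222222222222222222222222222222222222222
118 999999999999999999999999999999999222222222222222222222222222222222222222222
124 999999999999999999999999999999999922222222222222222222222222222222222222222
130 999999999999999999999999999999999992222222222222222222222222222222222222222
136 999999999999999999999999999999999999222222222222222222222222222222222222222
142 9999999999999999999999999999999999972522522222BBBBBBB1111111111111112232222
148 999999999999999999999999999999999998262142222BBBBBB1RRRRRRRRRRRRRRRRRR1R222
154 999999999999999999999999999999999999352172222BBBBBBBBBRRRRRRRRRRRRRRRRR1222
160 1899999999999999999999999999999999994521722222BBBBBBBBBBBBBBRRRRRRRRRRR2222
166 18999999999999999999999999999999999955217222222BBBBBRBBBBBBBBRRRRRRRRRR2223
172 218999999999999
[... 320 characters left out ...]
999999999999999999999925248222223BBBBBRRBBBBBBBR000000015555
202 11149999999999999999999999999999999993522722322BBBBBBBRBBBBBBB00000000R5555
208 1110999999999999999999999999999999999552172222BBBBBBBBBBBBBBB111110000R5555
214 1110699999999999999999999999999999999552272222BBBBBBBBBBBBBBB111111000R5555
220 11105999999999999999999999999999999994512842222BBBBBBB1RBBBBB111111000R5555
226 0210559999999999999999999999999999999644286222222BBB1RR35445011111103444523
232 1110555999999999999999999999999999999925277222322333RR544445011111101444543
238 511655479429999999999999999999999999994522722223332224544444011111100544445
244 520544543222999999999999999999999999995521723332222235444542011111000544444
```

Emit:
arm_command(rows=[0, 0, 0, 5, 0, 5, 1, 0, 0, 0, 10, 0, 8, 1, 0, 0, 0, 14, 0, 9, 1, 0, 0, 0, 16, 0, 9, 1, 0, 0, 0, 16, 0, 9, 1, 0, 0, 0, 16, 0, 9, 1, 0, 0, 0, 16, 0, 9, 1, 0, 0, 0, 16, 0, 9, 1])

```text
t: 25.45
tool_pos: [501.9, 18.7, 118.2]
ee_rot: [[0.003, 0.995, -0.098], [1.0, -0.003, 0.0], [0.0, -0.098, -0.995]]
force: [7.6, 1.4, -2.4]
gripper_width: 0.179
finger_force: 61.4
```

```bash
python3 look.py w14
python3 - <<'E'
from h import *
w=load('w14'); q=snap('scene','a5')
C=np.zeros((600,800,3),np.uint8); C[:,:]=0
a=cv2.resize(w['image'][90:270,100:400],(800,480)); C[:480]=a
b=q['image'][150:210,215:335]; C[480:,:240]=cv2.resize(b,(240,120))
cv2.imwrite('pics/v10.png',C[:,:,::-1])
E
```

```text
25.45 [501.9  18.7 118.2] [ 7.6  1.4 -2.4] [-0.098  0.    -0.995]
[ 184  141   66   83 3371] [455.  20.  24.]
lip col 199
```

View pics/v10.png

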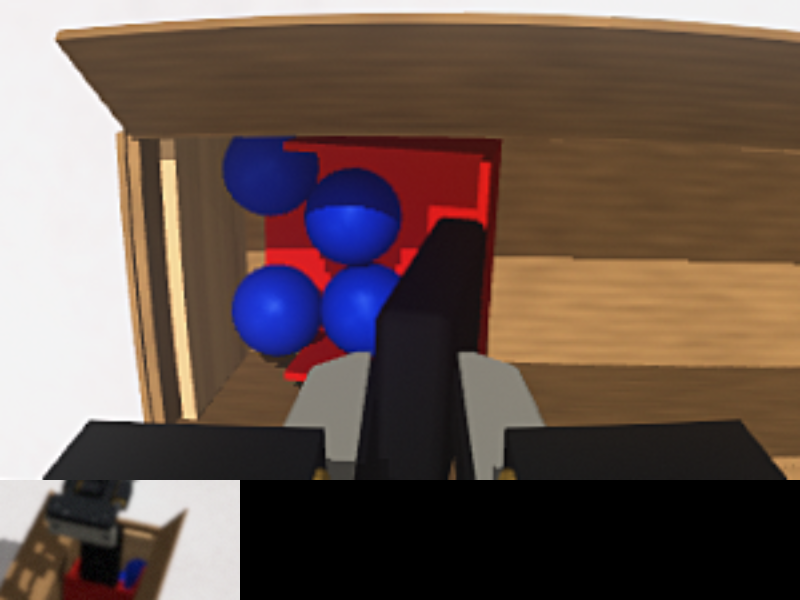

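The picture shows two marbles well inside the scoop and the other two resting on or over the lip. I'll tilt the lip up so they roll back in.

Emit:
arm_command(rows=[0, 2.5, 0, 4, 0, 1, 1, 0, 5, 0, 8, 0, 2, 1, 0, 7.5, 0, 12, 0, 3, 1, 0, 10, 0, 17, 0, 4, 1, 0, 12.5, 0, 21, 0, 5, 1, 0, 15, 0, 26, 0, 6, 1, 0, 16, 0, 28, 0, 6, 1, 0, 16, 0, 28, 0, 6, 1])

```text
t: 26.35
tool_pos: [527.6, 18.7, 122.9]
ee_rot: [[0.002, 0.927, -0.374], [1.0, -0.003, 0.0], [-0.001, -0.374, -0.927]]
force: [1.4, 0.5, -3.5]
gripper_width: 0.176
finger_force: 58.2
```

```bash
python3 look.py w15 1
```

```text
26.35 [527.6  18.7 122.9] [ 1.4  0.5 -3.5] [-0.374  0.    -0.927]
[ 202  155   70   70 2561] [456.  12.  24.]
[  0 225  11  29 225] [-342. -227.   24.]
lip col 192
100 999999999999999999999999999999999999998644455555544322222222222222222223322
106 999999999999999999999999999999932222222222222222222222222222223222222233333
112 999999992310899999999999999999992222222222222222222222222222222222222222222
118 799999210233169999999999999999999922222222222222222222222222222222222222222
124 399901111112313999999999999999999999222222222222222222222222222222222222222
130 321111110111241899999999999999999999912222222222222222222222222222222222222
136 111000111111423199999999999999999999997322222222222222222222222222222222222
142 000111111111122109999999999999999999999522422223222222222222222222232222222
148 011111111111111319999999999999999999999522822223RRRRRRRRRRRRRRRRR1111122222
154 011111111111111212999999999999999999999522733223RRRRRRRRRRRRRRRRRRRRRR22222
160 111111111111112121999999999999999999999422723223RRRRBBBBBB1RR1BBBBB1RR22222
166 011111111111111111799999999999999999999522653223RRRB
[... 363 characters left out ...]
1111655799999999999999998522833233RRRBBBBBBBRRR0000000122335
202 1111110101011111111555659999999999999999522823232RRBBBBBBBBB300000000122225
208 1011111111111112214555559999999999999999422823233RRBBBBBBBBBB11111000122225
214 1111111111111112215555556799999999999999412733233RR2BBBBBBB1111111000122223
220 1101111111111111155555655699999999999999532463223RRRRBBBBBBR011111000122223
226 BB42399999551113455555555568999999999999552173222322RRR35445011111001445511
232 BB4249999985555555555555655699999999999985227233322RRR554555011111003444441
238 BBB329459415555555555555555556999999999994553233222314545454011111000444455
244 BBB354542221555555555555555555899999999995555542554225444443001110000544444
```

All four marbles are in the scoop, ringed by red with the lip at column 192. Now I'll lift with the nose up and carry them to the cup.

Emit:
arm_command(rows=[0, 0, 0, 0, 0, 8, 1, 0, 0, 0, 0, 0, 24, 1, 0, 0, 0, 0, 0, 46, 1, 0, 0, 0, 0, 0, 72, 1, 0, 0, 0, 0, 0, 98, 1, 0, 0, 0, 0, 0, 124, 1, 0, 0, 0, 0, 0, 146, 1, 0, 0, 0, 0, 0, 158, 1])

```text
t: 27.2
tool_pos: [527.0, 18.6, 284.0]
ee_rot: [[0.002, 0.928, -0.372], [1.0, -0.003, -0.0], [-0.001, -0.372, -0.928]]
force: [0.6, -0.3, -4.5]
gripper_width: 0.178
finger_force: 57.9
```

Emit:
arm_command(rows=[0, 0, 1, 1, 10, 2, 1, 0, 0, 4, 3, 30, 2, 1, 0, 0, 8, 7, 62, 2, 1, 0, 0, 12, 11, 98, 2, 1, 0, 0, 16, 16, 134, 2, 1, 0, 0, 20, 20, 170, 2, 1, 0, 0, 24, 25, 206, 2, 1, 0, 0, 28, 30, 242, 2, 1])

```text
t: 28.0
tool_pos: [556.5, 262.8, 282.3]
ee_rot: [[-0.471, 0.817, -0.332], [0.882, 0.436, -0.178], [-0.001, -0.376, -0.926]]
force: [1.0, -0.3, -2.4]
gripper_width: 0.173
finger_force: 57.9
```

Emit:
arm_command(rows=[0, 0, 3, 5, 36, 0, 1, 0, 0, 5, 9, 70, 0, 1, 0, 0, 6, 13, 98, 0, 1, 0, 0, 6, 15, 114, 0, 1, 0, 0, 6, 16, 122, 0, 1, 0, 0, 6, 16, 123, 0, 1, 0, 0, 6, 16, 123, -8, 1, 0, 0, 6, 16, 123, -16, 1])

```text
t: 28.8
tool_pos: [573.4, 382.8, 267.1]
ee_rot: [[-0.556, 0.771, -0.311], [0.831, 0.516, -0.209], [-0.001, -0.375, -0.927]]
force: [0.9, 0.5, -5.1]
gripper_width: 0.174
finger_force: 57.9
```

```bash
python3 look.py w16 1
python3 - <<'E'
from h import *
w=load('w16'); st=sense(); print(np.round(st['ee_rot'],3))
c=np.array([487.5,326.2,100]); u=np.array([.831,.556,0]); v=np.array([-.556,.831,0])
for k in(u,-u,v,-v): print(np.round(wproj(w,st,c+76*k)))
im=w['image'].astype(int); o=(im[:,:,0]-im[:,:,2]>60)&(im[:,:,0]-im[:,:,1]>25)&(im[:,:,1]-im[:,:,2]>15)
for y in range(100,280,8): print(y,''.join('o' if o[y,x] else '.' for x in range(0,400,5)))
E
```

```text
28.8 [573.4 382.8 267.1] [ 0.9  0.5 -5.1] [-0.311 -0.209 -0.927]
[ 202  151   70   38 1430] [468. 289.  24.]
[ 203  184   47   35 1056] [485. 231.  24.]
lip col 187
100 B12221248788888888888888888888888RRRRRR112222223888888888888888888888888884
106 312422187888322215888888888888888RRRRRRRR1222228888888888888888888888888878
112 2111120888403122115888888888888888RRRRRRR111116888888RRR22222RR588888888888
118 21000108700011002216888888888888888RRRR113444488888R2222222222222R888888888
124 3221010000000001222188888888888888888844444446888R22222222222222222R8888888
130 210000000000000012224877888888888888884444444888R2R22222222221RRRR22R888833
136 001000000000000002221888888888888888888444448887RRRRRR222211RRRRRRRR2R23333
142 00210000000000000027178888888888888888887578888RRRRRRRRRRRRRRRRRRRRRR2R3333
148 00010000000000000012178888888888888888888888887RRRRRRRRRRRRRRRRRRRRRRR2R388
154 0001000000000000000114788888888888888887888888RRRRRRBB1B111RRR1B11RRRR2R588
160 0002100000000000001112888888888888888878888788RRRRRBBBBBBBBBRBBBBBBBRR22688
166 0001100000000000001112488888888888888788788888RRRRR
[... 2440 characters left out ...]
....................
220 ................................................................................
228 ................................................................................
236 ................................................................................
244 ................................................................................
252 ................................................................................
260 ................................................................................
268 ................................................................................
276 ............................................o.............o.....................
```

Emit:
arm_command(rows=[2.2, -3.3, 0, 0, 0, -10, 1, 4.4, -6.6, 0, 0, 0, -20, 1, 6.7, -10, 0, 0, 0, -30, 1, 8.9, -13.3, 0, 0, 0, -37, 1, 11.1, -16.6, 0, 0, 0, -37, 1, 13.3, -19.9, 0, -6, -4, -36, 1, 15.6, -23.3, 0, -12, -8, -34, 1, 17.8, -26.6, 0, -20, -13, -32, 1])

```text
t: 29.65
tool_pos: [552.7, 369.5, 235.5]
ee_rot: [[-0.556, 0.818, 0.147], [0.831, 0.547, 0.096], [-0.002, 0.176, -0.984]]
force: [0.7, -0.8, -3.1]
gripper_width: 0.166
finger_force: 58.8
```

Emit:
arm_command(rows=[2.2, -3.3, 0, -7, -5, 3, 1, 4.4, -6.6, 0, -16, -11, 5, 1, 6.7, -10, 0, -25, -17, 7, 1, 8.9, -13.3, 0, -33, -22, 9, 1, 11.1, -16.6, 0, -42, -28, 10, 1, 13.3, -19.9, 0, -50, -33, 11, 1, 13.3, -19.9, 0, -50, -33, 11, 1, 13.3, -19.9, 0, -50, -33, 11, 1])

```text
t: 30.45
tool_pos: [503.3, 337.2, 247.1]
ee_rot: [[-0.556, 0.69, 0.465], [0.831, 0.462, 0.308], [-0.002, 0.558, -0.83]]
force: [0.1, -0.9, -1.0]
gripper_width: 0.168
finger_force: 59.2
```

```bash
python3 look.py w17
python3 - <<'E'
from h import *
for n in('top','scene'):
    s=snap(n,n+'9'); im=s['image'].astype(int); b=(im[:,:,2]-im[:,:,0])>35
    p=proj(s,(487.5,326,60)).astype(int); print(n,p)
    for y in range(p[1]-32,p[1]+32,3): print(''.join('B' if b[y,x] else 'R' if im[y,x,0]>im[y,x,1]*2.2 and im[y,x,0]>im[y,x,2]*2.2 and abs(im[y,x,1]-im[y,x,2])<25 else 'o' if im[y,x,0]-im[y,x,2]>40 else '#' if im[y,x].max()<70 else '.' for x in range(p[0]-36,p[0]+36)))
print(np.round(sense()['ee_rot'],2))
E
```

```text
30.45 [503.3 337.2 247.1] [ 0.1 -0.9 -1. ] [ 0.465  0.308 -0.83 ]
[148 141  26  26 531] [493. 354.  24.]
[115 153  27  26 548] [462. 320.  24.]
[ 125  168   49   38 1046] [500. 308.  24.]
lip col 95
top [125 196]
.RRRRRRRRRRRRRRRRoooooRoo.##............................................
.RRRRRRRoo#######oo.RRoooooR.##.ooooooooooooo...........................
###RR#############RooooRooooRo.###oooooooooooooooo......................
###################oRoooRRoooRRRo.##.ooooooooooo.o.ooo...###............
###################RRRoRooooRRoRooo.#.oooooooooooooo.oooo...............
##...###############RRoRRRRoRoRRoooRoRoRoooooooooo.o...ooo..............
#######.############oooRRRRRRooRRoRRRo.#.#.oooooo..o.......o............
####################oRRRoRoRRRRooooBBBBBBBBBB.#ooooooo......o...........
######################RRRoRRRoooooBBBBBBBBBBBBB.ooooooo.o...oo..........
#####################.RRoo##.BBB.##BBBBBBBBBBB#ooo..oooooooo#o..........
#########################B##BBBBBBB##..BBB.#o##BBBBBBBB..oooooo.........
###########....####..####.####BBBBBB#ooooooo#.BBBBBBBBBB.oooooo.........
###########
[... 1704 characters left out ...]
oo.##BBBBB#BBBBBBBBBB....####.oooooooooooooooooooooo
.............oooRRRooRoooRo..oooooooooo##BBBBBBBBBB##ooooooRoooooooooooo
............ooRoRRoooRRRoooRRooooooooo.#BBBBBBBBBBBB##Rooooooooooooo....
............oooRooRoRooooooooooRoRooooRooooooooooooooooooooooo..........
.............ooRRRoRRRRooRooRoooRoRooRooooooRoooRRooooo.................
...............oRRRRooRooRRRoRRRooRooRooooooRooooRooo...................
.................#oRoRoRRoooooooooooRoRRoooRRooooooo....................
...............#######oooRooooRoRooooooooRoooooooo......................
............############....oooooooRooooooooo...........................
[[-0.56  0.69  0.46]
 [ 0.83  0.46  0.31]
 [-0.    0.56 -0.83]]
```

All four marbles lie in the cup, as both the top and scene masks show. Now I'll return the scoop to the mat.

Emit:
arm_command(rows=[0, 0, 0, 2, 1, 15, 1, -2.2, 3.3, 0, 4, 3, 35, 1, -5.5, 8.3, 0, 4, 3, 55, 1, -8.9, 13.3, 0, 4, 3, 60, 1, -12.2, 18.3, 0, 4, 3, 60, 1, -15.6, 23.3, 0, 0, -5, 60, 1, -18.9, 28.3, 0, 0, -20, 60, 1, -18.9, 28.3, 0, 0, -50, 60, 1])

```text
t: 31.4
tool_pos: [504.6, 288.7, 305.3]
ee_rot: [[-0.558, 0.83, -0.005], [0.83, 0.558, -0.004], [-0.001, -0.007, -1.0]]
force: [0.1, -1.3, -1.5]
gripper_width: 0.165
finger_force: 59.6
```

Emit:
arm_command(rows=[0, 0, -4, 0, -45, 0, 1, 0, 0, -8, 0, -90, 0, 1, 0, 0, -12, 0, -135, 0, 1, 0, 0, -16, 0, -180, 0, 1, 0, 0, -20, 0, -225, 0, 1, 0, 0, -24, 0, -270, 0, 1, 0, 0, -28, 0, -315, 0, 1, 0, 0, -32, 0, -360, 0, 1])

```text
t: 32.2
tool_pos: [503.6, -74.4, 306.9]
ee_rot: [[-0.029, 1.0, -0.001], [1.0, 0.029, -0.001], [-0.001, -0.001, -1.0]]
force: [0.7, 0.1, -0.1]
gripper_width: 0.168
finger_force: 59.6
```

Emit:
arm_command(rows=[0, 0, -2, -2, -45, 0, 1, 0, 0, -2, -4, -90, 0, 1, 0, 0, -2, -8, -135, 0, 1, 0, 0, -2, -12, -180, 0, 1, 0, 0, -2, -13, -215, -20, 1, 0, 0, -2, -13, -227, -60, 1, 0, 0, -2, -13, -227, -90, 1, 0, 0, -2, -13, -227, -100, 1])

```text
t: 33.0
tool_pos: [489.4, -299.3, 203.5]
ee_rot: [[0.004, 1.0, -0.006], [1.0, -0.004, 0.002], [0.002, -0.006, -1.0]]
force: [-0.3, 0.4, -0.5]
gripper_width: 0.167
finger_force: 59.6
```

```bash
python3 look.py w18 1
python3 - <<'E'
from h import *
st=sense(); print(np.round(st['ee_rot'],3)); q=snap('scene','a6'); im=q['image'].astype(int)
x0,y0=proj(q,(st['tool_pos'][0]-30,st['tool_pos'][1],st['tool_pos'][2]-60)).astype(int); print(x0,y0)
for y in range(y0-50,y0+50,3): print(y,''.join('R' if im[y,x,0]>im[y,x,1]*2 and im[y,x,0]>60 else '#' if im[y,x].max()<60 else '.' for x in range(x0-50,x0+50,2)))
for p in((-46,43,2),(-46,-43,2),(46,-43,0),(46,43,0)): print(np.round(proj(q,(st['tool_pos'][0]+p[0]-38,st['tool_pos'][1]+p[1],st['tool_pos'][2]-107))))
E
```

```text
33.0 [ 489.4 -299.3  203.5] [-0.3  0.4 -0.5] [-0.006  0.002 -1.   ]
[419 130  31  28 392] [ 740. -258.   24.]
[410 135   8  10  52] [ 706. -255.   24.]
[422 160  11  18 133] [ 735. -295.   24.]
[ 445  177   53   60 1709] [ 839. -358.   24.]
lip col 180
100 444444444444444444444487878888888888888888888888787887778777777777878788888
106 444444444444444444444478788887888888888888888888888888877777777777777888878
112 444444444444444444444448888888888888888888888888888887887787777777777788888
118 444344444444444444444448788888888878888888888111111111111101688887788778888
124 443344444444444444444444888788888888888888888111111111111111111111111110388
130 444744444444444444444444888888888888888888888111111111111111111111111111187
136 444734444444444444444444488888888888888888888111111111111111111111111111188
142 44477444444444444444444448888888888888888888812RRRRRRRRRRRRRRRRRRRR11111188
148 444773444444444444444444448888888888888887888RRRRRRRRRRRRRRRRRRRRRR11111278
154 443778444444444444444444447888888888888888886RRRRRRRRRRRRRRRRRRRRRR11111888
160 4487773444444444444444444448888888888788788
[... 2447 characters left out ...]
.............RRRRRRRRRRRRRRRRRRR...............
157 .................RRRRRRRRRRRRRRRRR................
160 ...................RRRRRRRRRRRRRRR................
163 ........................#RRRRRRRR#####............
166 .......................####################.......
169 .....................########################.....
172 ....................########################......
175 ..................#########################.......
178 .................#########################........
181 ................#########################.........
184 ...............########################...........
187 ..............########################............
[177. 143.]
[148. 137.]
[131. 158.]
[162. 165.]
```

Emit:
arm_command(rows=[0, 0, 0, 0, 0, -30, 1, 0, 0, 0, 0, 0, -55, 1, 0, 0, 0, 0, 0, -75, 1, 0, 0, 0, 0, 0, -84, 1, 0, 0, 0, 0, 0, -88, 1, 0, 0, 0, 0, 0, -91, 1, 0, 0, 0, 0, 0, -92, 1, 0, 0, 0, 0, 0, -92, 1])

```text
t: 33.9
tool_pos: [490.9, -299.7, 115.6]
ee_rot: [[0.003, 1.0, -0.0], [1.0, -0.003, -0.002], [-0.002, -0.0, -1.0]]
force: [0.8, 0.3, 1.3]
gripper_width: 0.167
finger_force: 59.6
```

Emit:
arm_command(rows=[0, 0, 0, 0, 0, -1, 1, 0, 0, 0, 0, 0, -2, 1, 0, 0, 0, 0, 0, -3, 1, 0, 0, 0, 0, 0, -4, 1, 0, 0, 0, 0, 0, -5, 1, 0, 0, 0, 0, 0, -5, 1, 0, 0, 0, 0, 0, -5, 1, 0, 0, 0, 0, 0, -5, 1])

```text
t: 34.7
tool_pos: [494.0, -300.7, 113.5]
ee_rot: [[0.003, 1.0, 0.007], [1.0, -0.003, -0.005], [-0.005, 0.007, -1.0]]
force: [9.6, 3.9, 20.6]
gripper_width: 0.166
finger_force: 60.0
```

Firm contact with the mat. I'll ease off and release slowly, then go up.

Emit:
arm_command(rows=[0, 0, 0, 0, 0, 2, 1, 0, 0, 0, 0, 0, 3, 1, 0, 0, 0, 0, 0, 3, 1, 0, 0, 0, 0, 0, 3, 0.5, 0, 0, 0, 0, 0, 3, 0, 0, 0, 0, 0, 0, 3, -0.5, 0, 0, 0, 0, 0, 3, -1, 0, 0, 0, 0, 0, 3, -1], force=10)

```text
t: 35.5
tool_pos: [490.2, -299.4, 112.5]
ee_rot: [[0.003, 1.0, -0.002], [1.0, -0.003, -0.001], [-0.001, -0.002, -1.0]]
force: [0.1, -0.9, -0.2]
gripper_width: 0.544
finger_force: 0.0
```

Emit:
arm_command(rows=[0, 0, 0, 0, 0, 0, -1, 0, 0, 0, 0, 0, 0, -1, 0, 0, 0, 0, 0, 20, -1, 0, 0, 0, 0, 0, 50, -1, 0, 0, 0, 0, 0, 90, -1, 0, 0, 0, 0, 0, 120, -1, 0, 0, 0, 0, 0, 120, -1, 0, 0, 0, 0, 0, 120, -1])

```text
t: 36.3
tool_pos: [490.3, -299.4, 232.7]
ee_rot: [[0.003, 1.0, -0.001], [1.0, -0.003, -0.001], [-0.001, -0.001, -1.0]]
force: [-0.3, 0.0, -0.6]
gripper_width: 1.0
finger_force: 0.0
```

```bash
python3 look.py w19 1
python3 - <<'E'
from h import *
st=sense(); w=load('w19'); im=w['image'].astype(int)
red=((im[:,:,0]-im[:,:,1])>60)&((im[:,:,0]-im[:,:,2])>50); ys,xs=np.where(red)
o=np.array([456,-300,4.])
for n,p in dict(lipL=(-46,43,2),lipR=(-46,-43,2),bL=(46,43,62),bR=(46,-43,62)).items(): print(n,np.round(wproj(w,st,o+np.array(p))))
q=snap('scene','a7'); im=q['image'].astype(int); b=((im[:,:,0]-im[:,:,2])>18)
for y in range(146,260,5): print(y,''.join('#' if b[y,x] else '.' for x in range(205,325,2)))
x0,y0=proj(q,(456,-300,60)).astype(int)
for y in range(y0-40,y0+40,3): print(y,''.join('R' if im[y,x,0]>im[y,x,1]*2 and im[y,x,0]>60 else '#' if im[y,x].max()<60 else '.' for x in range(x0-40,x0+40,2)))
print([np.round(proj(q,p)-[x0-40,y0-40]) for p in((494,-275,154),(494,-325,154),(494,-275,66))])
E
```

```text
36.3 [ 490.3 -299.4  232.7] [-0.3  0.  -0.6] [-0.001 -0.001 -1.   ]
[418 130  18  16 106] [ 746. -253.   24.]
[412 157   8  12  58] [ 734. -294.   24.]
[ 435  173   51   57 1443] [ 832. -355.   24.]
lip col 198
100 333333333333333333333333666667666666766677777666666666666666666666666666666
106 333333333333333333333333666666666677777777777767766666666666666666666666666
112 333333333333333333333333566666667766677677766635577777666666666666666667666
118 333333333333333333333333376667677676667777777711111111111111002677776666777
124 333333333333333333333333377767766777767777776711111111111111111111111111766
130 333336333333333333333333336677776677777777666711111111111111111111111111766
136 3333363333333333333333333376766776667767777667111RRRRRRRRRRRRRRRRR111111776
142 33333663333333333333333333376777777666666666651111RRRRRRRRRRRRRR1R111110676
148 33333663333333333333333333376767777777767666721111RRRRRRRRRRRRRRRR111114667
154 33332667333333333333333333337677767777677677711111RRRRRRRRRRRRR000111116666
160 33336666333333333333333333336767666667666677601111RRRRRRRRRRRR0000111117666
166 33366
[... 3242 characters left out ...]
............
161 .............##############.............
164 .............#########RRR####RR#........
167 .............#########RRRRRRRRRR#####...
170 ...........RR#########RRRRRRRRRRR#####..
173 ...........RRRR.#####RRRRRRRRRRR####....
176 ...........#RRRRRR###RRRRRRRRRR####.....
179 .........###RRRRRRRRRRRRRRRRRR####......
182 ........#####RR#R#RR.RRRRRRRR####.......
185 .......#########R#R#RR##RRRR####........
188 .......################..RR###..........
191 ...........##################...........
194 ...............#############............
197 ...................########.............
200 ........................#...............
[array([37., 23.]), array([19., 19.]), array([42., 50.])]
```

The scoop stands on the mat with its lip within a pixel or two of the predicted place. The flaps are still open and all four marbles are in the cup, so I'm handing in.

```bash
python3 -c "
from station import hand_in
print(hand_in())"
```

```text
the job is handed in; nothing more can be done
None
```

I handed the job in at about 36 s: both flaps are open (about 2.3 and 2.6 rad), all four marbles are in the funnel cup, and the scoop stands upright and released on its mat; hand-in returned no verdict.

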